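# Open the part boxes, fit the valve handles, shut the valves, close the boxes

## Task

First take the lids off all three part boxes, laying them on the worktop, so that all the boxes stand open and you can see what is in them. Fit every wing handle with a square bore that you find (there are one or two) fully down on a square stem of the valve block, either stem, one each, and turn each fitted handle clockwise to its stop so that its valve is closed; leave the round knob in its box. At the end put a lid squarely back on each of the three boxes, and do not disturb the tape roll, the bottle or the vial.

Things in the scene. Friction and masses are not known exactly. Their poses are not given: they have to be found in the camera images.
- box0_rim (a point): square open-topped part box of grey plastic, fixed to the worktop: 98 x 98 mm outside, 45 mm high, walls and floor 3 mm (inside 92 x 92 mm, 42 mm deep), standing anywhere within about 0.2 rad of square to the room. The point is the centre of its open top, 45 mm above the worktop; its axes lie along the sides, z up.
- box1_rim (a point): square open-topped part box of grey plastic, fixed to the worktop: 98 x 98 mm outside, 45 mm high, walls and floor 3 mm (inside 92 x 92 mm, 42 mm deep), standing anywhere within about 0.2 rad of square to the room. The point is the centre of its open top, 45 mm above the worktop; its axes lie along the sides, z up.
- box2_rim (a point): square open-topped part box of grey plastic, fixed to the worktop: 98 x 98 mm outside, 45 mm high, walls and floor 3 mm (inside 92 x 92 mm, 42 mm deep), standing anywhere within about 0.2 rad of square to the room. The point is the centre of its open top, 45 mm above the worktop; its axes lie along the sides, z up.
- lid0_grip (a point): lift-off lid, one of three alike (any lid fits any box): plate 100 x 100 x 4 mm with an 84 x 84 x 5 mm locating step under it, and on top a bar grip 44 mm long (its x), 14 mm wide (its y), 26 mm high. The point is half-way up the bar grip, 13 mm above the plate's top and 22 mm above the underside of the step; z up. At the start it is on a box, its point 17 mm above the rim; lying on the worktop its point is 22 mm up. The step has 4 mm play all round in a box. 120 g.
- lid1_grip (a point): lift-off lid, one of three alike (any lid fits any box): plate 100 x 100 x 4 mm with an 84 x 84 x 5 mm locating step under it, and on top a bar grip 44 mm long (its x), 14 mm wide (its y), 26 mm high. The point is half-way up the bar grip, 13 mm above the plate's top and 22 mm above the underside of the step; z up. At the start it is on a box, its point 17 mm above the rim; lying on the worktop its point is 22 mm up. The step has 4 mm play all round in a box. 120 g.
- lid2_grip (a point): lift-off lid, one of three alike (any lid fits any box): plate 100 x 100 x 4 mm with an 84 x 84 x 5 mm locating step under it, and on top a bar grip 44 mm long (its x), 14 mm wide (its y), 26 mm high. The point is half-way up the bar grip, 13 mm above the plate's top and 22 mm above the underside of the step; z up. At the start it is on a box, its point 17 mm above the rim; lying on the worktop its point is 22 mm up. The step has 4 mm play all round in a box. 120 g.
- handle0_center (a point): black wing handle with a square bore, in one of the boxes, bore upright (may be absent, state None): boss 28 x 28 x 32 mm high with a 13.6 mm square hole right through it along z, and two wings along its x (12 mm thick, 16 mm high, flush with the top, 64 mm over both). The point is the centre of the boss, 16 mm above its underside; z up along the bore. The boss's two flat sides at +y and -y are free for gripping. 60 g. The sides of the bore lie along x and y.
- handle1_center (a point): black wing handle with a square bore, in one of the boxes, bore upright (may be absent, state None): boss 28 x 28 x 32 mm high with a 13.6 mm square hole right through it along z, and two wings along its x (12 mm thick, 16 mm high, flush with the top, 64 mm over both). The point is the centre of the boss, 16 mm above its underside; z up along the bore. The boss's two flat sides at +y and -y are free for gripping. 60 g. The sides of the bore lie along x and y.
- round_knob_center (a point): black round knob without wings, 38 mm across, 28 mm high, with only a small round bore: it fits no stem and stays in its box. The point is its centre, 14 mm above its underside.
- valve_block: aluminium valve block fixed to the worktop, 60 mm (x) x 200 mm (y), top at 40 mm, with brass pipe stubs at the ends to 112 mm from the middle and at the front to 42 mm. Origin: centre of its underside. Its two stems stand on its y axis, stem0 65 mm to +y and stem1 65 mm to -y.
- stem0_seat (a point): the foot of a square valve stem on the valve block, on its axis at the flat steel collar on which the handle's underside comes to rest, 46 mm above the worktop; stem 12 x 12 mm, 24 mm high above this point, with slightly tapered top. x and y lie along the sides of the square and turn with the stem, z up.
- stem1_seat (a point): the foot of a square valve stem on the valve block, on its axis at the flat steel collar on which the handle's underside comes to rest, 46 mm above the worktop; stem 12 x 12 mm, 24 mm high above this point, with slightly tapered top. x and y lie along the sides of the square and turn with the stem, z up.
- stem0 (a joint): turn of that stem in rad: 0 is fully open, 1.571 fully closed (a hard stop); it grows clockwise as seen from above, starts somewhere from 0.35 to 0.7, turns against 0.05 N m of friction and stays where it is left. The bore has about 0.14 rad of play on the stem, so the handle turns that much further than the stem.
- stem1 (a joint): turn of that stem in rad: 0 is fully open, 1.571 fully closed (a hard stop); it grows clockwise as seen from above, starts somewhere from 0.35 to 0.7, turns against 0.05 N m of friction and stays where it is left. The bore has about 0.14 rad of play on the stem, so the handle turns that much further than the stem.
- pc_tower: black computer tower 0.42 m tall, fixed furniture, always in the same place just behind the boxes: it fills x from about 0.54 to 0.92 m and y from about -0.01 to 0.19 m; keep the arm, wrist and gripper clear of it and draw in towards the robot when swinging past. A flat monitor stands likewise to its right, from x about 0.64 m back, y -0.15 to -0.6 m. Origin: centre of its underside.
- tape_roll: roll of tape lying flat, 72 mm across, 19 mm high, loose bystander. Origin: centre of its underside.
- bottle: clear glass bottle with a blue cap, 56 mm across, 104 mm high, loose bystander. Origin: centre of its underside.
- vial: small vial with a black cap, 24 mm across, 51 mm high, loose bystander. Origin: centre of its underside.

How it is judged:
By the outcome, as a careful person would: the job done as asked, in the order asked, and still so for the second after the job is handed in, with the robot touching nothing.
Of handle0, handle1 only 1 to 2 are there at a start; the rules pass over those that are not, and their reading is None.
At some moment in a run one of lid0, lid1, lid2 may be knocked a few centimetres aside while the robot is not near it.
It also fails if it takes over 210 s, if anything falls off the work surface, if the arm or the gripper's body presses on something with over 40 N, if the wrist force passes 120 N, or if a joint passes its speed limit or range.

## Robot

A 7-joint arm with a two-finger parallel gripper is mounted at the origin on a cart in front of the work surface, level with it; the furniture and walls round the work are solid. World frame = base frame: x ahead of the robot, y to its left, z up, the work surface at z = 0. Lengths are in mm, angles in rad, forces in N, time in s.
With the tool pointing down it reaches from about 425 to 875 mm from the base axis. Payload 4.7 kg.
Tool frame: the origin (TCP) lies at the very end of the fingers, on their centre line; the grasp point (between the pads) lies 19 mm behind it (robot.tcp_to_grasp is the distance from the TCP to the grasp point, in mm); z points along the fingers, y is the direction in which the jaws open and shut (so a half turn about z gives the same grasp; the last joint's range is limited). The gripper opens to 85 mm and grips with 20 to 120 N. Pads are 22 mm wide; open, the fingers measure 114 mm over their backs; the gripper's body (76 mm by 85 mm) begins 54 mm behind the grasp point. The pads swing forward as they close: fully open they stand 13 mm farther back than shut.
Start: joints at [1.185, 0.321, -0.07, 1.45, 0.023, 1.371, -0.057], TCP at [252.985, -598.768, 231.349] pointing down, gripper open.
Joint ranges: [-2.86, 2.86], [-0.3, 2.09], [-1.38, 1.24], [0.06, 2.45], [-1.56, 4.7], [0.09, 2.05], [-2.69, 2.69]. Speed limits (rad/s): [2.57, 2.57, 3.14, 3.14, 3.14, 3.14, 3.14].

## Interface

Orientations are given as a rotation vector (axis times angle).
In Python, from station import sensors, get_image, robot, nets gives the robot as it stands.
- The arm moves only by the tool arm_command, never from a script. Its argument "increments" is a list of rows, each a list of 7 numbers: the shift along the tool's x, y, z in cm, then the turn, a rotation vector about the tool's x, y, z in rad, then the closure, from 0 (fully open) to 1 (shut). In form: [[tx, ty, tz, rx, ry, rz, grip], ...]. A call has 1 to 8 rows; each row is the pose to reach, as a shift and turn from the pose commanded when the call began, along the tool's axes at that moment; what a row does not reach only later rows make up. A row lasts 1/10 s, in which the tool goes at most 50 mm and 8.59 degrees, less where a joint would pass 70% of its speed; a pose out of reach is approached as far as the arm can. A call with a gripper value outside its range is refused whole. The fingers move at their own pace and stop on an object; "newtons" is the grip in N (left out, the last holds). Time passes only in rows, so rows that repeat a pose let the fingers close. It gives the time, the measured TCP pose, the force and the opening at its end, in the units of the state.
- sensors.state(): the state, without advancing time (a new reading comes with each control period).
- get_image(name): name is "scene" or "side" or "wrist"; returns a dict with "img" (420x560x3 uint8, red, green, blue), "mtx" (3x3 intrinsics, pixels), "R" (3x3) and "t" (3): a world point X has camera coordinates R X + t; the wrist camera has in their place "T_tool_cam" (4x4, takes a point from camera to tool coordinates, whose origin is the TCP and whose axes are the flange's). Camera axes: x right, y down, z forward; pixel columns grow to the right and rows downward; lengths in mm; the calibration is good to about 2 mm. A picture is of the moment at which its call begins: read the wrist's pose just before it. There is no depth.
- robot.close_job(): hands the job in, once; it reports no verdict.
Trained networks look in a picture, given as the dict that the camera call returned (one of the last four; its "shot" number tells which), for a name from the list of things; names that differ only in an ending like _2 or _b are one class to them, and where a whole thing is asked for, a point or a joint stands for the part that bears it (a point fixed in the world has none). Each returns a list of dicts, best first, with "score" (0 to 1); they miss things now and then, are a little off and sometimes report something else, mostly with a low value. They report only what shows in the picture. A call takes as long as a camera call.
- nets.look_for(target, picture): "rect" ([left, top, right, bottom] in pixels, round what is visible of it).
- nets.silhouettes(target, picture): "region" (420x560 bool, what is visible of it) and "rect" ([left, top, right, bottom] in pixels, round what is visible of it).
- nets.pinpoint(target, picture): "at" ([column, row] in pixels: a listed point, or the origin of a listed thing).
The state is a dict: "clock": time; "q": joint angles; "qd": joint speeds; "effort": joint torques, N m; "position": TCP position; "eef_rot": TCP orientation; "ft_force": force on the tool from outside, world axes, zero at the start; "moment": the same for the moment, N m; "gripper_width": opening from 0.0 (shut) to 1.0 (fully open).
Only numpy, scipy, OpenCV 4.12 (cv2) and the standard library are available. Lean on these libraries where they do the work, as an engineer would, in place of code of your own. Each camera call takes 0.05 s, during which the arm holds its last target. There are 200 camera calls.

## Working session

There is one attempt and no reset: what is moved stays moved. The work goes in short steps, Python scripts to look and compute and a tool call to move; the robot and the scene stay as the last step left them, time stands still between calls to the robot, and variables do not carry over. Pictures are saved under pics/ and viewed, about 12 in all and at most 16, crops included, and the job is handed in when it is done.

Besides the shell and the picture viewer there is one more tool, called after "Request:" in YAML: its name, and indented under it one key for each argument. arm_command: Moves the arm, as the interface text tells. Its arguments: {"type":"object","properties":{"increments":{"type":"array","items":{"type":"array","items":{"type":"number"}}},"newtons":{"type":"number"}},"required":["increments"]}

```bash
mkdir -p pics; ls; python3 - <<'E'
from station import sensors,get_image,robot,nets
import cv2,numpy as np
print(sensors.state())
for n in ("scene","side"):
    p=get_image(n); cv2.imwrite(f"pics/{n}0.png",p["img"][:,:,::-1])
    print(n,p["mtx"].tolist(),p["R"].tolist(),p["t"].tolist())
    for t in ("lid0_grip","box0_rim","stem0_seat","valve_block","tape_roll","bottle","vial"):
        print(t,[(np.round(d["at"]).tolist(),round(d["score"],2)) for d in nets.pinpoint(t,p)])
p=get_image("wrist");print(p["T_tool_cam"].tolist(),p["mtx"].tolist())
E
```

```text
pics
{'clock': 0.0, 'q': array([ 1.18510369,  0.32183339, -0.0701147 ,  1.45170198,  0.02259889,
        1.37080733, -0.05690999]), 'qd': array([ 0.00090625,  0.00041921,  0.00078368, -0.00085925, -0.00024202,
       -0.00125264,  0.00162195]), 'effort': array([-2.82262117e-04, -4.93580139e+01, -3.82087575e-01, -3.14320385e+01,
        1.30874189e-02,  1.15809665e-02, -2.05224876e-05]), 'position': array([ 252.75339187, -598.24292016,  230.20345658]), 'eef_rot': array([-3.07715359e+00, -6.23516892e-01,  7.49345521e-04]), 'ft_force': array([ 0.67779196, -0.39454859,  0.26325577]), 'moment': array([-0.00490707, -0.01474384, -0.0086985 ]), 'gripper_width': 1.0005558718527274}
scene [[507.924522530247, 0.0, 270.53916874357293], [0.0, 507.924522530247, 211.20411739222618], [0.0, 0.0, 1.0]] [[0.42749728186204383, -0.9039987029849633, -0.005693768705184763], [-0.5754909712253007, -0.26727927865659834, -0.7728983951587479], [0.6971773203703084, 0.3336886755679797, -0.6345042566909723]] [-315.30776502293713, 368.1436674423803, 1321.7852345474307]
lid0_grip [([224.0, 228.0], 0.66)]
box0_rim [(
[... 525 characters left out ...]
, 134.25711827457565, 1126.989796684534]
lid0_grip [([316.0, 243.0], 0.96)]
box0_rim [([318.0, 250.0], 0.95)]
stem0_seat [([299.0, 187.0], 0.6), ([304.0, 165.0], 0.45)]
valve_block [([301.0, 186.0], 0.72)]
tape_roll []
bottle [([211.0, 320.0], 0.56)]
vial [([331.0, 163.0], 0.59), ([320.0, 344.0], 0.24)]
[[0.0014028017078107557, -0.9563690995673937, -0.2921577956173984, 75.15701865550429], [0.9999990160010342, 0.0013451074225768749, 0.00039835032523450996, 0.8848368857232725], [1.2013677591721894e-05, -0.2921580669409468, 0.9563700454201801, -142.3908427564638], [0.0, 0.0, 0.0, 1.0]] [[323.42939971513084, 0.0, 279.1836474734768], [0.0, 323.42939971513084, 211.25434654749105], [0.0, 0.0, 1.0]]
```

View pics/scene0.png

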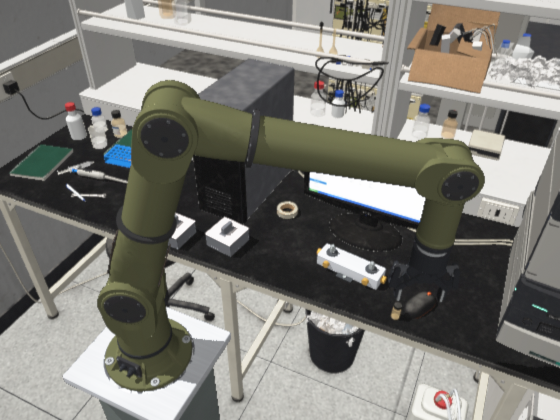

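View pics/side0.png

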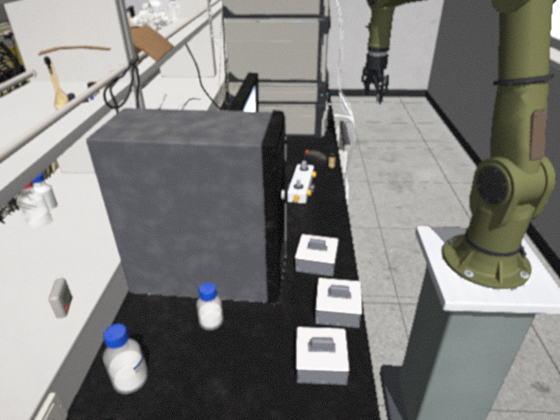

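Three lidded boxes are in the side view, with grips near (316,243), (340,291) and (321,344). The valve block is near (301,186), and the tape roll shows in the scene view at (288,212). Next I'll localise everything.

```bash
cat > h.py <<'E'
from station import sensors,get_image,robot,nets
import cv2,numpy as np
from scipy.spatial.transform import Rotation as Ro
def cam(p,st=None):
    """camera->world rotation, camera centre"""
    if "T_tool_cam" in p:
        T=np.array(p["T_tool_cam"]);Rw=Ro.from_rotvec(st["eef_rot"]).as_matrix()
        return Rw@T[:3,:3],Rw@T[:3,3]+st["position"]
    R=np.array(p["R"]);return R.T,-R.T@np.array(p["t"])
def at_z(p,uv,z,st=None):
    A,c=cam(p,st);d=A@np.linalg.inv(p["mtx"])@[uv[0],uv[1],1];return c+d*(z-c[2])/d[2]
def proj(p,X,st=None):
    A,c=cam(p,st);q=p["mtx"]@(A.T@(np.asarray(X,float)-c));return q[:2]/q[2]
def down(yaw):
    """tool-down rotation: tool y (jaws) in world direction angle yaw"""
    c,s=np.cos(yaw),np.sin(yaw);y=np.array([c,s,0]);z=np.array([0,0,-1.]);return np.stack([np.cross(y,z),y,z],1)
def go(P0,R0,P,yaw):
    """increments (cm, rad) from pose (P0,R0) to P with jaws along yaw (mod pi, nearest)"""
    best=None
    for k in(0,np.pi):
        r=Ro.from_matrix(R0.T@down(yaw+k)).as_rotvec()
        if best is None or np.linalg.norm(r)<np.linalg.norm(best[1]): best=(down(yaw+k),r)
    return np.round(R0.T@(np.asarray(P)-P0)/10,2),np.round(best[1],3),best[0]
def wrist():
    st=sensors.state();return get_image("wrist"),st
E
python3 - <<'E'
from h import *
print("eef",Ro.from_rotvec(sensors.state()["eef_rot"]).as_matrix().round(3).tolist())
s=get_image("side");c=get_image("scene")
for uv in((316,243),(340,291),(321,344)): print("lid",at_z(s,uv,62).round())
print("lid scene",at_z(c,(224,228),62).round(),"side block",at_z(s,(301,186),40).round(),"stems scene",at_z(c,(334,249),60).round(),at_z(c,(372,269),60).round(),"block",at_z(c,(345,271),0).round())
print("tape",at_z(c,(288,210),10).round(),"vial",at_z(c,(396,319),0).round(), "bottle",at_z(s,(211,326),0).round(),at_z(s,(130,385),0).round())
E
```

```text
eef [[0.921, 0.389, -0.0], [0.389, -0.921, -0.0], [-0.0, 0.0, -1.0]]
lid [462.  20.  62.]
lid [411. 197.  62.]
lid [459. 347.  62.]
lid scene [452.  27.  62.] side block [ 505. -318.   40.] stems scene [ 510. -320.   60.] [ 477. -448.   60.] block [ 494. -366.    0.]
tape [678. -95.  10.] vial [ 379. -552.    0.] bottle [704. 258.  -0.] [837. 413.   0.]
```

Request:
arm_command:
  increments:
    - [23.5, -17.2, -7, 0, 0, -1.2, 0]
    - [23.5, -17.2, -7, 0, 0, -1.2, 0]
    - [23.5, -17.2, -7, 0, 0, -1.2, 0]
    - [23.5, -17.2, -7, 0, 0, -1.2, 0]
    - [23.5, -17.2, -7, 0, 0, -1.2, 0]
    - [23.5, -17.2, -7, 0, 0, -1.2, 0]
    - [23.5, -17.2, -7, 0, 0, -1.2, 0]
    - [23.5, -17.2, -7, 0, 0, -1.2, 0]

```text
clock: 1.75
position: [404.0, -347.1, 302.4]
eef_rot: [2.176, 2.263, -0.001]
ft_force: [0.3, -0.2, 0.0]
gripper_width: 1.001
```

Request:
arm_command:
  increments:
    - [0, 0, 0, 0, 0, 0, 0]
    - [0, 0, 0, 0, 0, 0, 0]
    - [0, 0, 0, 0, 0, 0, 0]

```text
clock: 2.05
position: [402.2, -349.2, 301.2]
eef_rot: [-2.193, -2.25, -0.0]
ft_force: [0.7, 0.8, -0.1]
gripper_width: 1.003
```

```bash
python3 - <<'E'
from h import *
p,st=wrist(); cv2.imwrite("pics/w1.png",p["img"][:,:,::-1])
print(st["position"],Ro.from_rotvec(st["eef_rot"]).as_matrix().round(3).tolist(),st["q"].round(2))
for t,z in(("stem0_seat",46),("valve_block",0),("vial",0),("tape_roll",0)):
  for d in nets.pinpoint(t,p): print(t,np.round(d["at"]),round(d["score"],2),at_z(p,d["at"],z,st).round(1))
E
```

```text
[ 402.23880261 -349.18294005  301.19494464] [[-0.026, 1.0, -0.0], [1.0, 0.026, 0.0], [0.0, -0.0, -1.0]] [ 0.99  0.06 -0.34  1.62  0.02  1.46  0.67]
stem0_seat [376. 145.] 0.48 [ 519.5 -309.7   46. ]
valve_block [354. 191.] 0.64 [ 508.5 -378.2    0. ]
vial [269. 294.] 0.93 [ 393.  -546.3    0. ]
```

View pics/w1.png

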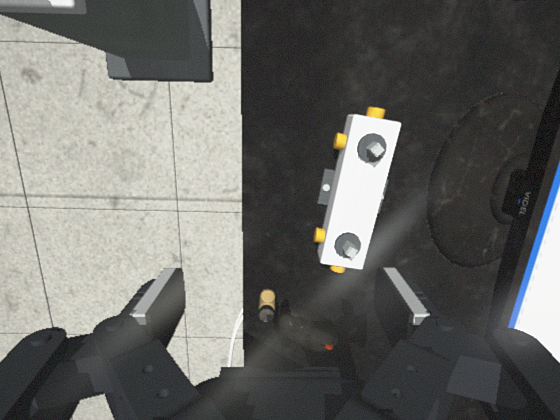

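Stems are at (374,150) and (347,248), and the vial is at (267,300). The block's surroundings are free. Now to box 0.

Request:
arm_command:
  increments:
    - [37, 6.8, 7, 0, 0, -1.54, 0]
    - [37, 6.8, 7, 0, 0, -1.54, 0]
    - [37, 6.8, 7, 0, 0, -1.54, 0]
    - [37, 6.8, 7, 0, 0, -1.54, 0]
    - [37, 6.8, 7, 0, 0, -1.54, 0]
    - [37, 6.8, 7, 0, 0, -1.54, 0]
    - [37, 6.8, 7, 0, 0, -1.54, 0]
    - [37, 6.8, 7, 0, 0, -1.54, 0]

```text
clock: 3.1
position: [459.5, 26.9, 231.1]
eef_rot: [0.52, 3.098, 0.0]
ft_force: [-0.0, -0.6, -0.4]
gripper_width: 1.0
```

Request:
arm_command:
  increments:
    - [0, 0, 0, 0, 0, -0.35, 0]
    - [0, 0, 0, 0, 0, -0.35, 0]
    - [0, 0, 0, 0, 0, -0.35, 0]
    - [0, 0, 0, 0, 0, -0.35, 0]
    - [0, 0, 0, 0, 0, -0.35, 0]

```text
clock: 3.6
position: [459.7, 22.9, 231.3]
eef_rot: [-0.01, 3.142, -0.0]
ft_force: [0.3, -0.4, -0.1]
gripper_width: 1.004
```

```bash
cat >> h.py <<'E'
def see(name,targets):
    p,st=wrist(); cv2.imwrite(f"pics/{name}.png",p["img"][:,:,::-1])
    print(st["position"].round(1),"R",Ro.from_rotvec(st["eef_rot"]).as_matrix().round(3).tolist(),"q",st["q"].round(2))
    for t,z in targets:
        for d in nets.pinpoint(t,p):
            if d["score"]>.25: print(t,np.round(d["at"]),round(d["score"],2),at_z(p,d["at"],z,st).round(1))
    return p,st
def rect(p,st,region,z):
    """min-area rectangle of a silhouette laid on plane z: centre, sides, angle of long side"""
    c,_=cv2.findContours(region.astype(np.uint8),0,2);c=max(c,key=cv2.contourArea)[:,0]
    w=np.array([at_z(p,u,z,st)[:2] for u in c],np.float32);(cx,cy),(a,b),g=cv2.minAreaRect(w)
    if a<b:a,b,g=b,a,g+90
    return (round(cx,1),round(cy,1)),(round(a,1),round(b,1)),round(np.radians((g+90)%180-90),3)
E
python3 - <<'E'
from h import *
p,st=see("w2",(("lid0_grip",62),("box0_rim",45)))
for d in nets.silhouettes("lid0_grip",p): print(d["score"],d["rect"],rect(p,st,d["region"],49))
E
```

```text
[459.7  22.9 231.3] R [[-1.0, -0.006, 0.0], [-0.006, 1.0, -0.0], [-0.0, -0.0, -1.0]] q [ 0.62 -0.08 -0.69  1.88 -0.05  1.32  1.52]
lid0_grip [276. 190.] 0.56 [459.5  19.8  62. ]
box0_rim [277. 190.] 0.5 [462.7  20.3  45. ]
0.83 [224.2, 130.9, 338.2, 241.0] ((459.7, 22.3), (100.0, 99.5), np.float64(-0.168))
```

View pics/w2.png

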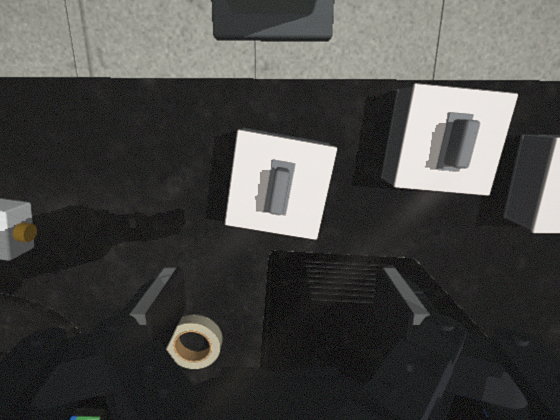

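The lid 0 bar is at about (280,190). The rectangle fit gives centre (460,22) and yaw -0.168. Tape is at (195,343). I'll grasp the lid now.

Request:
arm_command:
  increments:
    - [0, 0, 5, 0, 0, 0.17, 0.5]
    - [0, 0, 10, 0, 0, 0.17, 0.5]
    - [0, 0, 14, 0, 0, 0.17, 0.5]
    - [0, 0, 17.7, 0, 0, 0.17, 0.5]
    - [0, 0, 17.7, 0, 0, 0.17, 0.5]
    - [0, 0, 17.7, 0, 0, 0.17, 0.8]
    - [0, 0, 17.7, 0, 0, 0.17, 1]
    - [0, 0, 17.7, 0, 0, 0.17, 1]
  newtons: 50

```text
clock: 4.6
position: [461.6, 22.9, 56.5]
eef_rot: [0.254, 3.127, -0.001]
ft_force: [-0.6, -0.5, 5.4]
gripper_width: 0.149
```

Request:
arm_command:
  increments:
    - [0, 0, 0, 0, 0, 0, 1]
    - [0, 0, 0, 0, 0, 0, 1]
    - [0, 0, 0, 0, 0, 0, 1]
    - [0, 0, -2, 0, 0, 0, 1]
    - [0, 0, -6, 0, 0, 0, 1]
    - [0, 0, -10, 0, 0, 0, 1]
    - [0, 0, -10, 0, 0, 0, 1]

```text
clock: 5.3
position: [463.8, 23.2, 160.3]
eef_rot: [0.253, 3.12, -0.002]
ft_force: [0.2, 0.5, -1.1]
gripper_width: 0.153
```

Request:
arm_command:
  increments:
    - [-1, -5, 0, 0, 0, -0.1, 1]
    - [-2, -10, 0, 0, 0, -0.17, 1]
    - [-2.6, -12.7, 3, 0, 0, -0.17, 1]
    - [-2.6, -12.7, 7, 0, 0, -0.17, 1]
    - [-2.6, -12.7, 10, 0, 0, -0.17, 1]
    - [-2.6, -12.7, 12, 0, 0, -0.17, 1]
    - [-2.6, -12.7, 13.5, 0, 0, -0.17, 1]
    - [-2.6, -12.7, 13.7, 0, 0, -0.17, 1]

```text
clock: 6.1
position: [463.9, -106.4, 16.1]
eef_rot: [0.013, -3.139, -0.001]
ft_force: [-4.6, 0.7, 9.7]
gripper_width: 0.147
```

Request:
arm_command:
  increments:
    - [0, 0, 0, 0, 0, 0, 1]
    - [0, 0, 0, 0, 0, 0, 1]

```text
clock: 6.3
position: [465.2, -106.7, 17.6]
eef_rot: [-0.013, 3.141, -0.001]
ft_force: [1.1, 0.9, -0.7]
gripper_width: 0.148
```

Request:
arm_command:
  increments:
    - [0, 0, 0, 0, 0, 0, 0.5]
    - [0, 0, 0, 0, 0, 0, 0.5]
    - [0, 0, 0, 0, 0, 0, 0.5]
    - [0, 0, -3, 0, 0, 0, 0.5]
    - [0, 0, -8, 0, 0, 0, 0.5]
    - [0, 0, -13, 0, 0, 0, 0.5]
    - [0, 0, -18, 0, 0, 0, 0.5]
    - [0, 0, -21, 0, 0, 0, 0.5]

```text
clock: 7.1
position: [466.4, -106.6, 231.8]
eef_rot: [-0.013, 3.136, -0.004]
ft_force: [0.7, -0.5, -0.8]
gripper_width: 0.496
```

Request:
arm_command:
  increments:
    - [2, 5, 0, 0, 0, 0, 0.5]
    - [5, 10, 0, 0, 0, 0, 0.5]
    - [5, 15, 0, 0, 0, 0, 0.5]
    - [5, 20, 0, 0, 0, 0, 0.5]
    - [5, 25, 0, 0, 0, 0, 0.5]
    - [5, 30.4, 0, 0, 0, 0, 0.5]
    - [5, 30.4, 0, 0, 0, 0, 0.5]
    - [5, 30.4, 0, 0, 0, 0, 0.5]

```text
clock: 7.9
position: [411.7, 200.1, 227.7]
eef_rot: [-0.023, 3.141, 0.001]
ft_force: [-0.2, -0.5, -0.0]
gripper_width: 0.5
```

Request:
arm_command:
  increments:
    - [0, 0, 0, 0, 0, 0, 0.5]
    - [0, 0, 0, 0, 0, 0, 0.5]
    - [0, 0, 0, 0, 0, 0, 0.5]

```text
clock: 8.2
position: [412.8, 195.4, 227.1]
eef_rot: [0.008, -3.141, 0.001]
ft_force: [0.5, 0.6, 0.9]
gripper_width: 0.5
```

```bash
python3 - <<'E'
from h import *
p,st=see("w3",(("lid0_grip",62),("box0_rim",45),("handle0_center",19),("round_knob_center",17)))
for d in nets.silhouettes("lid0_grip",p): print(d["score"],d["rect"],rect(p,st,d["region"],49))
E
```

```text
[412.8 195.4 227.1] R [[-1.0, -0.005, -0.0], [-0.005, 1.0, -0.001], [0.0, -0.001, -1.0]] q [ 0.58 -0.11 -1.    1.88 -0.09  1.32  1.18]
lid0_grip [ 14. 226.] 0.74 [450.1 -72.4  62. ]
box0_rim [114. 227.] 0.86 [456.4  19.7  45. ]
box0_rim [123. 224.] 0.5 [453.6  29.4  45. ]
round_knob_center [126. 224.] 0.77 [463.2  18.6  17. ]
0.81 [0.0, 179.3, 69.4, 263.5] ((450.0, -67.5), (88.6, 81.2), np.float64(0.003))
```

View pics/w3.png

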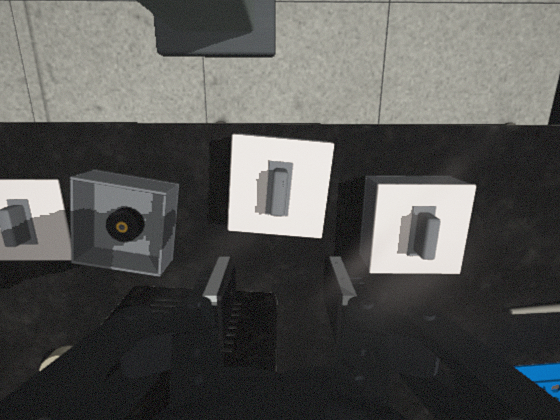

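The round knob is in box 0 at (124,224). The lid 1 plate has corners (233,135), (333,143), (322,238), (228,231). The lid 2 plate has (376,184), (474,185), (461,273), (370,274).

```bash
python3 - <<'E'
from h import *
p,st=wrist()
for C in(((233,135),(333,143),(322,238),(228,231)),((376,184),(474,185),(461,273),(370,274)),):
    w=np.array([at_z(p,u,49,st)[:2] for u in C],np.float32);print(w.round().tolist(),cv2.minAreaRect(w))
for u in((280,125),(500,125)): print("edge",at_z(p,u,0,st).round())
E
```

```text
[[360.0, 151.0], [367.0, 248.0], [466.0, 242.0], [459.0, 143.0]] ((412.930908203125, 195.8682403564453), (99.83826446533203, 99.36846160888672), 85.98723602294922)
[[407.0, 294.0], [407.0, 393.0], [506.0, 397.0], [508.0, 297.0]] ((456.4068298339844, 345.42510986328125), (101.8084487915039, 99.90483093261719), 1.7441813945770264)
edge [352. 197.   0.]
edge [350. 440.   0.]
```

Request:
arm_command:
  increments:
    - [0, 0, 5, 0, 0, 0.075, 0.5]
    - [0, 0, 10, 0, 0, 0.075, 0.5]
    - [0, 0, 14, 0, 0, 0.075, 0.5]
    - [0, 0, 17.2, 0, 0, 0.075, 0.5]
    - [0, 0, 17.2, 0, 0, 0.075, 0.5]
    - [0, 0, 17.2, 0, 0, 0.075, 0.8]
    - [0, 0, 17.2, 0, 0, 0.075, 1]
    - [0, 0, 17.2, 0, 0, 0.075, 1]

```text
clock: 9.35
position: [414.2, 197.6, 57.4]
eef_rot: [0.105, 3.136, 0.001]
ft_force: [-0.4, 0.6, 5.7]
gripper_width: 0.149
```

Request:
arm_command:
  increments:
    - [0, 0, 0, 0, 0, 0, 1]
    - [0, 0, 0, 0, 0, 0, 1]
    - [0, 0, 0, 0, 0, 0, 1]
    - [0, 0, -2, 0, 0, 0, 1]
    - [0, 0, -6, 0, 0, 0, 1]
    - [0, 0, -10, 0, 0, 0, 1]
    - [0, 0, -14, 0, 0, 0, 1]
    - [0, 0, -14, 0, 0, 0, 1]

```text
clock: 10.15
position: [415.9, 198.5, 200.9]
eef_rot: [0.105, 3.128, -0.0]
ft_force: [1.0, -0.3, -2.0]
gripper_width: 0.146
```

```bash
python3 - <<'E'
from h import *
c=get_image("scene");print([at_z(c,u,0).round()[:2].tolist() for u in((122,146),(105,160),(128,178),(75,172),(85,194),(105,196),(110,232))])
for X in((410,425,0),(410,525,0),(510,425,0),(510,525,0)): print(proj(c,X).round())
s=get_image("side");cv2.imwrite("pics/c1.png",c["img"][130:260,0:200,::-1].repeat(3,0).repeat(3,1));st=sensors.state();print(st["position"],st["gripper_width"])
E
```

```text
[[783.0, 701.0], [670.0, 697.0], [609.0, 537.0], [555.0, 748.0], [462.0, 617.0], [483.0, 543.0], [334.0, 399.0]]
[118. 217.]
[ 95. 209.]
[136. 200.]
[114. 193.]
[413.13545665 196.83802993 196.31350173] 0.14930953088873142
```

View pics/c1.png

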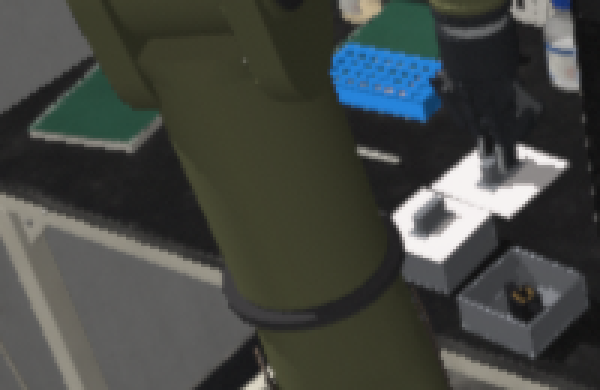

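Box 1 is open, with a part visible at crop (520,300). The worktop left of box 2 is free, with a stick starting at about y 465, x 565. I'll lay lid 1 at about (455,478).

Request:
arm_command:
  increments:
    - [-0.4, 5, 0, 0, 0, -0.075, 1]
    - [-0.8, 10, 0, 0, 0, -0.075, 1]
    - [-1.2, 15, 0, 0, 0, -0.075, 1]
    - [-1.6, 20, 0, 0, 0, -0.075, 1]
    - [-2, 25, 0, 0, 0, -0.075, 1]
    - [-2.2, 28.3, 0, 0, 0, -0.075, 1]
    - [-2.2, 28.3, 4, 0, 0, -0.075, 1]
    - [-2.2, 28.3, 8, 0, 0, -0.075, 1]

```text
clock: 11.05
position: [451.3, 480.2, 112.9]
eef_rot: [0.019, -3.14, -0.001]
ft_force: [1.2, -0.6, -1.2]
gripper_width: 0.146
```

Request:
arm_command:
  increments:
    - [0, 0, 4, 0, 0, 0, 1]
    - [0, 0, 7, 0, 0, 0, 1]
    - [0, 0, 9, 0, 0, 0, 1]
    - [0, 0, 9.8, 0, 0, 0, 1]
    - [0, 0, 9.8, 0, 0, 0, 1]
    - [0, 0, 9.8, 0, 0, 0, 1]

```text
clock: 11.65
position: [453.1, 478.3, 17.4]
eef_rot: [-0.014, 3.141, 0.001]
ft_force: [-0.2, 0.2, -2.2]
gripper_width: 0.154
```

Request:
arm_command:
  increments:
    - [0, 0, 0, 0, 0, 0, 0.5]
    - [0, 0, 0, 0, 0, 0, 0.5]
    - [0, 0, 0, 0, 0, 0, 0.5]
    - [0, 0, -3, 0, 0, 0, 0.5]
    - [0, 0, -8, 0, 0, 0, 0.5]
    - [0, 0, -13, 0, 0, 0, 0.5]
    - [0, 0, -18, 0, 0, 0, 0.5]
    - [0, 0, -21, 0, 0, 0, 0.5]

```text
clock: 12.45
position: [453.6, 479.3, 232.0]
eef_rot: [-0.013, 3.138, 0.006]
ft_force: [0.3, 0.1, 0.6]
gripper_width: 0.503
```

Request:
arm_command:
  increments:
    - [0, -5, 0, 0, 0, 0, 0.5]
    - [0, -10, 0, 0, 0, 0, 0.5]
    - [0, -13.2, 0, 0, 0, 0, 0.5]
    - [0, -13.2, 0, 0, 0, 0, 0.5]
    - [0, -13.2, 0, 0, 0, 0, 0.5]
    - [0, -13.2, 0, 0, 0, 0, 0.5]

```text
clock: 13.05
position: [453.9, 347.2, 227.6]
eef_rot: [-0.015, 3.141, 0.002]
ft_force: [-0.6, -0.0, -0.1]
gripper_width: 0.504
```

```bash
python3 - <<'E'
from h import *
p,st=see("w4",(("lid0_grip",62),("box0_rim",45),("handle0_center",19),("round_knob_center",17)))
for d in nets.silhouettes("lid0_grip",p): print(d["score"],d["rect"],rect(p,st,d["region"],49))
E
```

```text
[453.9 347.2 227.6] R [[-1.0, -0.01, 0.0], [-0.01, 1.0, 0.001], [-0.0, 0.001, -1.0]] q [ 0.26  0.36 -1.18  1.63  0.34  1.38  0.63]
handle0_center [134. 142.] 0.91 [411.6 192.2  19. ]
```

View pics/w4.png

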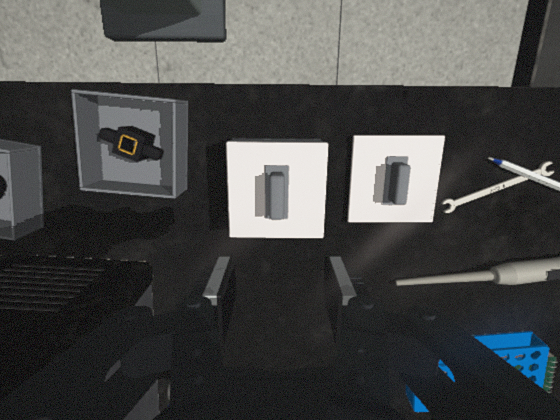

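Box 1 holds a square-bore handle at (128,145). Lid 2's plate spans (228–327, 142–238), square to the tool. I'll move lid 2 to about (595,375).

Request:
arm_command:
  increments:
    - [-0.25, -0.15, 5, 0, 0, 0, 0.5]
    - [-0.25, -0.15, 10, 0, 0, 0, 0.5]
    - [-0.25, -0.15, 14, 0, 0, 0, 0.5]
    - [-0.25, -0.15, 17.2, 0, 0, 0, 0.5]
    - [-0.25, -0.15, 17.2, 0, 0, 0, 0.5]
    - [-0.25, -0.15, 17.2, 0, 0, 0, 0.8]
    - [-0.25, -0.15, 17.2, 0, 0, 0, 1]
    - [-0.25, -0.15, 17.2, 0, 0, 0, 1]

```text
clock: 14.15
position: [458.1, 345.8, 57.6]
eef_rot: [-0.013, 3.138, 0.003]
ft_force: [-0.2, 0.2, 3.8]
gripper_width: 0.149
```

Request:
arm_command:
  increments:
    - [0, 0, 0, 0, 0, 0, 1]
    - [0, 0, 0, 0, 0, 0, 1]
    - [0, 0, 0, 0, 0, 0, 1]
    - [0, 0, -2, 0, 0, 0, 1]
    - [0, 0, -6, 0, 0, 0, 1]
    - [0, 0, -10, 0, 0, 0, 1]
    - [0, 0, -14, 0, 0, 0, 1]
    - [0, 0, -14, 0, 0, 0, 1]

```text
clock: 14.95
position: [459.1, 347.1, 201.4]
eef_rot: [-0.013, 3.133, 0.008]
ft_force: [0.4, 1.1, -1.4]
gripper_width: 0.146
```

Request:
arm_command:
  increments:
    - [-5, 1, 0, 0, 0, 0, 1]
    - [-10, 2, 0, 0, 0, 0, 1]
    - [-13.9, 2.9, 0, 0, 0, 0, 1]
    - [-13.9, 2.9, 4, 0, 0, 0, 1]
    - [-13.9, 2.9, 8, 0, 0, 0, 1]
    - [-13.9, 2.9, 12, 0, 0, 0, 1]
    - [-13.9, 2.9, 15, 0, 0, 0, 1]
    - [-13.9, 2.9, 17, 0, 0, 0, 1]

```text
clock: 15.75
position: [594.4, 373.1, 21.7]
eef_rot: [0.013, -3.138, 0.004]
ft_force: [-1.1, -0.5, -0.7]
gripper_width: 0.145
```

Request:
arm_command:
  increments:
    - [0, 0, 0.8, 0, 0, 0, 1]
    - [0, 0, 0.8, 0, 0, 0, 1]
    - [0, 0, 0.8, 0, 0, 0, 1]

```text
clock: 16.05
position: [596.3, 375.0, 18.3]
eef_rot: [-0.013, 3.14, 0.001]
ft_force: [-0.1, 1.6, -0.7]
gripper_width: 0.149
```

Request:
arm_command:
  increments:
    - [0, 0, 0, 0, 0, 0, 0.5]
    - [0, 0, 0, 0, 0, 0, 0.5]
    - [0, 0, 0, 0, 0, 0, 0.5]
    - [0, 0, -3, 0, 0, 0, 0.5]
    - [0, 0, -8, 0, 0, 0, 0.5]
    - [0, 0, -13, 0, 0, 0, 0.5]
    - [0, 0, -18, 0, 0, 0, 0.5]
    - [0, 0, -19, 0, 0, 0, 0.5]

```text
clock: 16.85
position: [597.2, 377.3, 215.1]
eef_rot: [-0.013, 3.133, 0.01]
ft_force: [0.5, 0.5, 0.4]
gripper_width: 0.5
```

Request:
arm_command:
  increments:
    - [5, -1, 0, 0, 0, 0, 0.5]
    - [10, -3, 0, 0, 0, 0, 0.5]
    - [15, -7, 0, 0, 0, 0, 0.5]
    - [17.8, -11, 0, 0, 0, 0, 0.5]
    - [17.8, -16, 0, 0, 0, 0, 0.5]
    - [17.8, -16, 0, 0, 0, 0, 0.5]
    - [17.8, -16, 0, 0, 0, 0, 0.5]
    - [17.8, -16, 0, 0, 0, 0, 0.5]

```text
clock: 17.65
position: [419.4, 212.2, 207.4]
eef_rot: [-0.008, 3.14, -0.004]
ft_force: [0.5, -0.6, 0.2]
gripper_width: 0.501
```

```bash
python3 - <<'E'
from h import *
p,st=see("w5",(("box0_rim",45),("handle0_center",19),("round_knob_center",17)))
for t in("box0_rim","handle0_center"):
  for d in nets.silhouettes(t,p): print(t,d["score"],d["rect"],rect(p,st,d["region"],27 if t[0]=="h" else 45))
E
```

```text
[419.4 212.2 207.4] R [[-1.0, -0.005, 0.002], [-0.005, 1.0, -0.002], [-0.002, -0.002, -1.0]] q [ 0.81 -0.04 -1.29  1.88 -0.04  1.27  1.11]
box0_rim [ 88. 226.] 0.63 [455.8  20.7  45. ]
handle0_center [260. 175.] 0.79 [408.1 191.   19. ]
handle0_center [ 88. 227.] 0.52 [466.4   3.4  19. ]
round_knob_center [100. 222.] 0.64 [461.8  16.1  17. ]
box0_rim 0.97 [37.1, 163.5, 158.9, 279.4] ((454.3, 30.7), (113.1, 109.7), np.float64(1.409))
box0_rim 0.46 [77.8, 207.8, 121.3, 243.6] ((453.5, 33.2), (44.1, 35.8), np.float64(-0.913))
handle0_center 0.88 [230.5, 159.9, 291.9, 202.2] ((412.7, 192.2), (63.6, 33.8), np.float64(1.205))
```

View pics/w5.png

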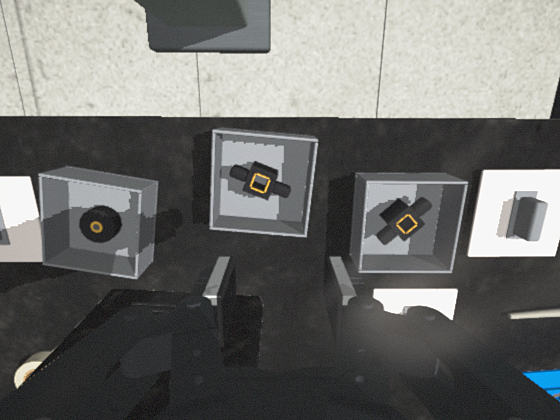

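Two handles: box 1's bore ring is at (260,182) and box 2's at (406,223). The knob is at (99,224) in box 0. I'll measure the orange rings precisely.

```bash
cat >> h.py <<'E'
def ring(p,st,win,z):
    """orange bore ring inside pixel window (l,t,r,b): rectangle on plane z"""
    l,t,r,b=win;m=np.zeros(p["img"].shape[:2],np.uint8);hsv=cv2.cvtColor(p["img"],cv2.COLOR_RGB2HSV)
    m[t:b,l:r]=cv2.inRange(hsv,(8,110,90),(30,255,255))[t:b,l:r]
    return rect(p,st,cv2.morphologyEx(m,cv2.MORPH_CLOSE,np.ones((3,3)))>0,z)
E
python3 - <<'E'
from h import *
p,st=wrist()
print(st["position"].round(1));print(ring(p,st,(235,160,290,210),35),ring(p,st,(385,200,430,245),35))
E
```

```text
[418.6 214.8 207.3]
((412.8, 191.8), (18.0, 17.9), np.float64(1.196)) ((454.5, 342.4), (17.8, 17.2), np.float64(0.768))
```

Request:
arm_command:
  increments:
    - [0.6, -2.3, 0, 0, 0, 1.95, 0.53]
    - [0.6, -2.3, 0, 0, 0, 1.95, 0.53]
    - [0.6, -2.3, 0, 0, 0, 1.95, 0.53]
    - [0.6, -2.3, 0, 0, 0, 1.95, 0.53]
    - [0.6, -2.3, 0, 0, 0, 1.95, 0.53]
    - [0.6, -2.3, 4, 0, 0, 1.95, 0.53]
    - [0.6, -2.3, 8, 0, 0, 1.95, 0.53]
    - [0.6, -2.3, 8, 0, 0, 1.95, 0.53]

```text
clock: 18.8
position: [412.3, 189.8, 125.8]
eef_rot: [-1.665, -2.661, 0.007]
ft_force: [-0.7, 0.2, -0.2]
gripper_width: 0.471
```

Request:
arm_command:
  increments:
    - [0, 0, 0, 0, 0, 0.8, 0.53]
    - [0, 0, 0, 0, 0, 0.8, 0.53]
    - [0, 0, 0, 0, 0, 0.8, 0.53]
    - [0, 0, 0, 0, 0, 0.8, 0.53]
    - [0, 0, 0, 0, 0, 0.8, 0.53]
    - [0, 0, 0, 0, 0, 0.8, 0.53]
    - [0, 0, 0, 0, 0, 0.8, 0.53]
    - [0, 0, 0, 0, 0, 0.8, 0.53]

```text
clock: 19.6
position: [413.0, 190.6, 127.7]
eef_rot: [2.565, 1.813, -0.005]
ft_force: [-0.2, -0.3, -1.0]
gripper_width: 0.473
```

```bash
python3 - <<'E'
from h import *
p,st=see("w6",(("handle0_center",19),))
print(ring(p,st,(150,100,400,330),35))
E
```

```text
[413.  190.6 127.7] R [[0.334, 0.943, -0.002], [0.943, -0.334, -0.002], [-0.003, -0.001, -1.0]] q [ 0.75  0.07 -1.26  2.01  0.08  1.11 -0.88]
handle0_center [278. 205.] 0.82 [413.8 193.3  19. ]
((413.1, 191.7), (17.6, 16.7), np.float64(-0.338))
```

Request:
arm_command:
  increments:
    - [0.1, 0, 4, 0, 0, 0, 0.53]
    - [0.1, 0, 8, 0, 0, 0, 0.53]
    - [0.1, 0, 11, 0, 0, 0, 0.53]
    - [0.1, 0, 11.9, 0, 0, 0, 0.53]
    - [0.1, 0, 11.9, 0, 0, 0, 0.53]
    - [0.1, 0, 11.9, 0, 0, 0, 0.7]
    - [0.1, 0, 11.9, 0, 0, 0, 0.8]
    - [0.1, 0, 11.9, 0, 0, 0, 0.8]
  newtons: 50

```text
clock: 20.5
position: [414.6, 190.7, 10.1]
eef_rot: [2.565, 1.808, -0.001]
ft_force: [-0.6, -0.8, 4.2]
gripper_width: 0.319
```

Request:
arm_command:
  increments:
    - [0, 0, 0, 0, 0, 0, 0.8]
    - [0, 0, 0, 0, 0, 0, 0.8]
    - [0, 0, 0, 0, 0, 0, 0.8]

```text
clock: 20.8
position: [414.6, 190.7, 10.1]
eef_rot: [2.566, 1.808, -0.002]
ft_force: [0.1, -0.5, 7.2]
gripper_width: 0.317
```

Request:
arm_command:
  increments:
    - [0, 0, -3, 0, 0, 0, 0.8]
    - [0, 0, -7, 0, 0, 0, 0.8]
    - [0, 0, -12, 0, 0, 0, 0.8]
    - [0, 0, -17, 0, 0, 0, 0.8]
    - [0, 0, -20, 0, 0, 0, 0.8]
    - [0, 0, -20, 0, 0, 0, 0.8]

```text
clock: 21.4
position: [416.7, 191.7, 212.9]
eef_rot: [2.561, 1.802, 0.005]
ft_force: [0.5, -0.2, 0.2]
gripper_width: 0.32
```

Request:
arm_command:
  increments:
    - [-4.5, 2.2, 0, 0, 0, 0, 0.8]
    - [-9, 4.4, 0, 0, 0, 0, 0.8]
    - [-13.5, 6.6, 0, 0, 0, 0, 0.8]
    - [-18, 8.8, 0, 0, 0, 0, 0.8]
    - [-22.5, 11, 0, 0, 0, 0, 0.8]
    - [-27, 13.4, 0, 0, 0, 0, 0.8]
    - [-31.5, 15.8, 0, 0, 0, 0, 0.8]
    - [-36, 18.1, 0, 0, 0, 0, 0.8]

```text
clock: 22.2
position: [462.3, -207.5, 208.7]
eef_rot: [2.567, 1.81, -0.007]
ft_force: [1.3, 0.0, -0.3]
gripper_width: 0.318
```

Request:
arm_command:
  increments:
    - [-4.5, 2.2, 0, 0, 0, 0, 0.8]
    - [-9, 4.4, 0, 0, 0, 0, 0.8]
    - [-13, 6.5, 0, 0, 0, 0, 0.8]
    - [-15.4, 7.8, 0, 0, 0, 0, 0.8]
    - [-15.4, 7.8, 0, 0, 0, 0, 0.8]
    - [-15.4, 7.8, 0, 0, 0, 0, 0.8]
    - [-15.4, 7.8, 0, 0, 0, 0, 0.8]
    - [-15.4, 7.8, 0, 0, 0, 0, 0.8]

```text
clock: 23.0
position: [484.9, -375.3, 210.4]
eef_rot: [2.564, 1.813, -0.005]
ft_force: [0.3, 1.0, -0.5]
gripper_width: 0.317
```

```bash
python3 - <<'E'
from h import *
p,st=see("w7",(("stem0_seat",46),("valve_block",0)))
for d in nets.silhouettes("stem0_seat",p): print(d["score"],d["rect"])
c=p["img"][60:270,230:450,::-1];cv2.imwrite("pics/w7c.png",cv2.resize(c,None,fx=2.8,fy=2.8,interpolation=cv2.INTER_CUBIC))
E
```

```text
[ 484.9 -375.3  210.4] R [[0.334, 0.943, -0.002], [0.943, -0.334, -0.003], [-0.004, -0.001, -1.0]] q [ 1.15  0.32 -0.67  1.56  0.21  1.33  0.12]
stem0_seat [287. 115.] 0.53 [ 516.6 -310.4   46. ]
valve_block [296. 177.] 0.66 [ 504.6 -376.9    0. ]
0.7 [282.8, 109.1, 296.7, 129.1]
```

View pics/w7.png

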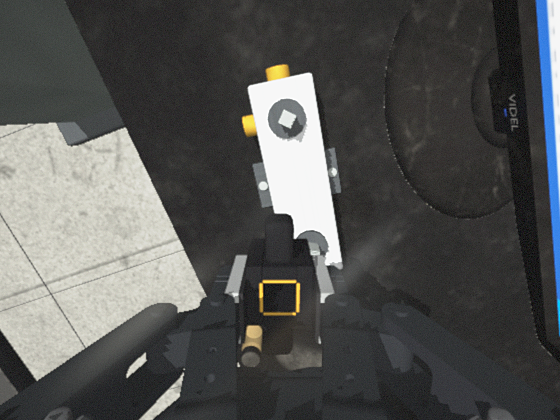

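Handle held level with its bore at (279,297). Stem 0 is at (288,118) inside its dark collar. Stem 1 is hidden behind the gripper.

```bash
cat >> h.py <<'E'
def stem(p,st,c,rad=14):
    """bright stem top near pixel c, on plane z=70; and dark collar centre on z=46"""
    g=cv2.cvtColor(p["img"],cv2.COLOR_RGB2GRAY);u,v=c
    m=np.zeros(g.shape,np.uint8);cv2.circle(m,c,rad,255,-1)
    t=g[v-rad:v+rad,u-rad:u+rad];th,_=cv2.threshold(t.reshape(-1,1),0,255,cv2.THRESH_OTSU)
    b=((g>max(th,150))&(m>0)).astype(np.uint8);n,l,s,ce=cv2.connectedComponentsWithStats(b)
    k=1+np.argmax(s[1:,4]);print("thr",th,"px",s[k].tolist(),ce[k].round(1));return rect(p,st,l==k,70)
E
python3 - <<'E'
from h import *
p,st=wrist()
print(stem(p,st,(288,118)))
g=cv2.cvtColor(p["img"],cv2.COLOR_RGB2GRAY);print(g[106:136,272:306])
E
```

```text
thr 164.0 px [278, 108, 18, 19, 211] [286.3 116.8]
((514.8, -312.7), (12.1, 12.0), np.float64(-0.774))
[[110 117 117 ... 243 252 248]
 [112 120 119 ... 228 254 249]
 [113 118 112 ... 182 252 250]
 ...
 [250 255 255 ... 181 231 250]
 [247 249 254 ... 202 244 249]
 [247 247 249 ... 232 252 248]]
```

View pics/w7c.png

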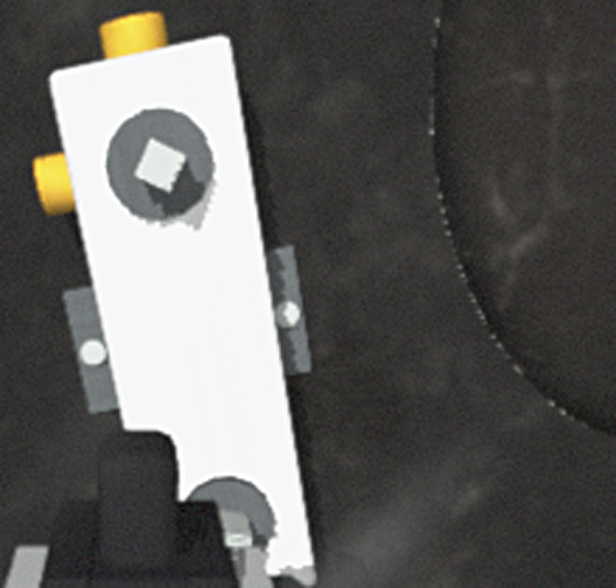

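Request:
arm_command:
  increments:
    - [0.3, -1.9, 3, 0, 0, 0.15, 0.8]
    - [0.3, -1.9, 7, 0, 0, 0.3, 0.8]
    - [0.3, -1.9, 11, 0, 0, 0.39, 0.8]
    - [0.3, -1.9, 11, 0, 0, 0.39, 0.8]
    - [0.3, -1.9, 11, 0, 0, 0.39, 0.8]
    - [0.3, -1.9, 11, 0, 0, 0.39, 0.8]
    - [0.3, -1.9, 11, 0, 0, 0.39, 0.8]
    - [0.3, -1.9, 11, 0, 0, 0.39, 0.8]

```text
clock: 24.05
position: [468.3, -368.8, 102.2]
eef_rot: [2.865, 1.277, -0.003]
ft_force: [-0.1, -0.2, -0.9]
gripper_width: 0.313
```

```bash
python3 - <<'E'
from h import *
p,st=see("w8",(("stem0_seat",46),))
R=Ro.from_rotvec(st["eef_rot"]).as_matrix();print("toolx yaw",np.arctan2(R[1,0],R[0,0]))
u=tuple(int(x) for x in proj(p,(514.8,-312.7,70),st));print(u)
print(stem(p,st,u,28))
zr=st["position"][2]-7.1+32;r=ring(p,st,(200,230,360,350),zr);print("ring",r,"tool",(R.T@(np.array([*r[0],zr])-st["position"])).round(1))
c=p["img"][60:340,140:420,::-1];cv2.imwrite("pics/w8c.png",cv2.resize(c,None,fx=2,fy=2,interpolation=cv2.INTER_CUBIC))
E
```

```text
[ 468.3 -368.8  102.2] R [[0.669, 0.744, 0.0], [0.744, -0.669, -0.005], [-0.004, 0.004, -1.0]] q [ 1.11  0.36 -0.59  1.73  0.22  1.12 -0.28]
stem0_seat [273. 114.] 0.71 [ 516.1 -312.6   46. ]
toolx yaw 0.8385218480791866
(271, 116)
thr 144.0 px [261, 105, 22, 23, 486] [271.2 115.8]
((514.9, -312.9), (11.0, 10.9), np.float64(-0.731))
ring ((470.3, -368.3), (16.6, 16.0), np.float64(-0.733)) tool [  1.6   1.2 -24.9]
```

View pics/w8c.png

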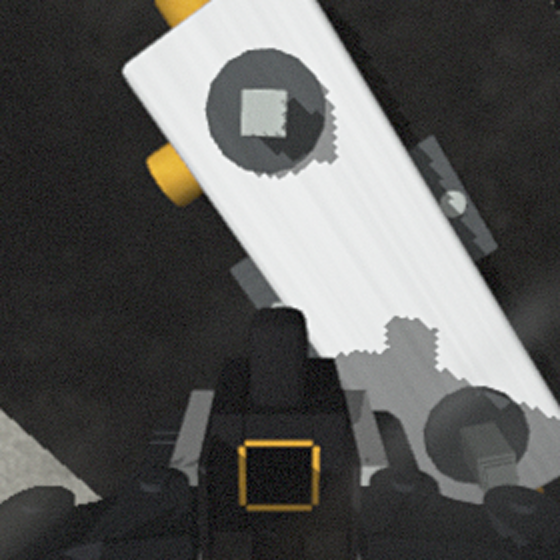

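The stem top at crop (263,112) is square to the image. The held bore is at crop (279,475) with matching yaw (-0.731 against -0.733). I'll move over it.

Request:
arm_command:
  increments:
    - [4, -0.39, 0, 0, 0, 0, 0.8]
    - [7.11, -0.39, 0, 0, 0, 0, 0.8]
    - [7.11, -0.39, 0, 0, 0, 0, 0.8]
    - [7.11, -0.39, 1, 0, 0, 0, 0.8]
    - [7.11, -0.39, 2, 0, 0, 0, 0.8]
    - [7.11, -0.39, 2, 0, 0, 0, 0.8]
    - [7.11, -0.39, 2, 0, 0, 0, 0.8]
    - [7.11, -0.39, 2, 0, 0, 0, 0.8]

```text
clock: 24.95
position: [511.7, -313.4, 80.1]
eef_rot: [2.869, 1.276, -0.005]
ft_force: [0.2, -0.7, -0.6]
gripper_width: 0.317
```

```bash
python3 - <<'E'
from h import *
st=sensors.state();R=Ro.from_rotvec(st["eef_rot"]).as_matrix();print(st["position"],R.round(3).tolist())
R0=np.array([[0.669, 0.744, 0.0], [0.744, -0.669, -0.005], [-0.004, 0.004, -1.0]])
print("moved(tool)",R0.T@(st["position"]-[468.3,-368.8,102.2]))
p,st=wrist();zr=st["position"][2]-7.1+32;r=ring(p,st,(200,230,360,350),zr);print(r)
E
```

```text
[ 511.67070755 -313.4282251    80.14170161] [[0.67, 0.743, -0.002], [0.743, -0.67, -0.003], [-0.004, 0.001, -1.0]]
moved(tool) [70.29983707 -4.86414418 21.78143952]
((513.7, -312.9), (16.6, 16.0), np.float64(-0.733))
```

Request:
arm_command:
  increments:
    - [0.08, 0.09, 0, 0, 0, 0, 0.8]
    - [0.08, 0.09, 0, 0, 0, 0, 0.8]
    - [0.08, 0.09, 0.6, 0, 0, 0, 0.8]
    - [0.08, 0.09, 1, 0, 0, 0, 0.8]
    - [0.08, 0.09, 1.3, 0, 0, 0, 0.8]
    - [0.08, 0.09, 1.3, 0, 0, 0, 0.8]

```text
clock: 25.6
position: [512.9, -312.7, 66.4]
eef_rot: [2.868, 1.278, -0.005]
ft_force: [-0.4, -0.5, -0.6]
gripper_width: 0.318
```

Request:
arm_command:
  increments:
    - [0, 0, 0.5, 0, 0, 0, 0.8]
    - [0, 0, 1, 0, 0, 0, 0.8]
    - [0, 0, 1.4, 0, 0, 0, 0.8]
    - [0, 0, 1.5, 0, 0, 0, 0.8]
    - [0, 0, 1.5, 0, 0, 0, 0.8]

```text
clock: 26.1
position: [513.0, -312.8, 53.2]
eef_rot: [2.868, 1.277, -0.006]
ft_force: [-3.2, 1.8, 8.7]
gripper_width: 0.316
```

Request:
arm_command:
  increments:
    - [0, 0, -0.1, 0, 0, 0.14, 0.8]
    - [0, 0, -0.1, 0, 0, 0.28, 0.8]
    - [0, 0, -0.1, 0, 0, 0.42, 0.8]
    - [0, 0, -0.1, 0, 0, 0.56, 0.8]
    - [0, 0, -0.1, 0, 0, 0.7, 0.8]
    - [0, 0, -0.1, 0, 0, 0.84, 0.8]
    - [0, 0, -0.1, 0, 0, 0.98, 0.8]
    - [0, 0, -0.1, 0, 0, 1.05, 0.8]

```text
clock: 26.9
position: [512.9, -312.3, 53.2]
eef_rot: [3.12, -0.338, -0.004]
ft_force: [-0.9, 1.0, 2.5]
gripper_width: 0.319
```

```bash
python3 - <<'E'
from h import *
st=sensors.state();R=Ro.from_rotvec(st["eef_rot"]).as_matrix();print(st["position"],np.arctan2(R[1,0],R[0,0]),st["moment"],st["ft_force"])
E
```

```text
[ 512.89301484 -312.30911838   53.23773584] -0.21581086803894664 [0.35481744 0.34418784 0.0504341 ] [-0.93173081  1.04356313  2.53711465]
```

Request:
arm_command:
  increments:
    - [0, 0, 0, 0, 0, 0.1, 0.8]
    - [0, 0, 0, 0, 0, 0.2, 0.8]
    - [0, 0, 0, 0, 0, 0.25, 0.8]
    - [0, 0, 0, 0, 0, 0.25, 0.8]

```text
clock: 27.3
position: [513.0, -312.1, 53.2]
eef_rot: [3.056, -0.716, -0.003]
ft_force: [-2.5, 2.0, 3.2]
gripper_width: 0.314
```

```bash
python3 - <<'E'
from h import *
st=sensors.state();R=Ro.from_rotvec(st["eef_rot"]).as_matrix();print(st["position"],np.arctan2(R[1,0],R[0,0]),st["moment"],st["ft_force"])
E
```

```text
[ 513.01081328 -312.08028017   53.19303762] -0.46012087812285213 [0.43209718 0.400267   0.4609637 ] [-2.45538155  1.95287952  3.2185737 ]
```

Request:
arm_command:
  increments:
    - [0, 0, 0, 0, 0, -0.04, 0.8]
    - [0, 0, 0, 0, 0, -0.04, 0.5]
    - [0, 0, 0, 0, 0, -0.04, 0.5]
    - [0, 0, 0, 0, 0, -0.04, 0.5]
    - [0, 0, -4, 0, 0, -0.04, 0.5]
    - [0, 0, -9, 0, 0, -0.18, 0.5]
    - [0, 0, -14, 0, 0, -0.32, 0.5]
    - [0, 0, -16, 0, 0, -0.46, 0.5]

```text
clock: 28.1
position: [515.8, -313.5, 219.1]
eef_rot: [3.134, 0.005, 0.008]
ft_force: [0.7, -0.1, 1.1]
gripper_width: 0.501
```

Request:
arm_command:
  increments:
    - [-1.7, -4.2, 0, 0, 0, -0.14, 0.5]
    - [-3.4, -8.5, 0, 0, 0, -0.28, 0.5]
    - [-5, -12.8, 0, 0, 0, -0.42, 0.5]
    - [-6.7, -17, 0, 0, 0, -0.56, 0.5]
    - [-8.3, -21.5, 0, 0, 0, -0.7, 0.5]
    - [-8.3, -26.2, 0, 0, 0, -0.84, 0.5]
    - [-8.3, -31, 0, 0, 0, -0.98, 0.5]
    - [-8.3, -36, 0, 0, 0, -1.12, 0.5]

```text
clock: 28.9
position: [431.0, 49.1, 212.5]
eef_rot: [2.657, 1.67, -0.004]
ft_force: [1.0, -0.4, 0.7]
gripper_width: 0.503
```

Request:
arm_command:
  increments:
    - [4.5, -1.7, 0, 0, 0, -0.14, 0.5]
    - [9, -3.4, 0, 0, 0, -0.28, 0.5]
    - [13.5, -5.1, 0, 0, 0, -0.42, 0.5]
    - [18, -6.8, 0, 0, 0, -0.56, 0.5]
    - [22.5, -8.6, 0, 0, 0, -0.7, 0.5]
    - [27.5, -10.6, 0, 0, 0, -0.84, 0.5]
    - [27.5, -10.6, 0, 0, 0, -0.98, 0.5]
    - [27.5, -10.6, 0, 0, 0, -1.1, 0.5]

```text
clock: 29.7
position: [454.7, 344.6, 210.8]
eef_rot: [-1.384, -2.817, 0.004]
ft_force: [-0.4, -0.1, 0.2]
gripper_width: 0.497
```

```bash
python3 - <<'E'
from h import *
st=sensors.state();R=Ro.from_rotvec(st["eef_rot"]).as_matrix();print(st["clock"],st["position"],np.arctan2(R[1,0],R[0,0]),go(st["position"],R,(454.5,342.4,130),2.339-np.pi/2))
E
```

```text
29.7 [454.68536202 344.64039672 210.7972665 ] 2.22839956632146 (array([-0.18, -0.12,  8.08]), array([-0.003, -0.002, -0.111]), array([[-0.69484451,  0.71916   ,  0.        ],
       [ 0.71916   ,  0.69484451,  0.        ],
       [ 0.        ,  0.        , -1.        ]]))
```

Request:
arm_command:
  increments:
    - [-0.2, -0.1, 4, 0, 0, -0.11, 0.53]
    - [-0.2, -0.1, 8, 0, 0, -0.11, 0.53]
    - [-0.2, -0.1, 8, 0, 0, -0.11, 0.53]
    - [-0.2, -0.1, 8, 0, 0, -0.11, 0.53]
    - [-0.2, -0.1, 8, 0, 0, -0.11, 0.53]

```text
clock: 30.2
position: [457.4, 340.2, 133.5]
eef_rot: [1.243, 2.884, -0.001]
ft_force: [0.0, 0.6, 0.7]
gripper_width: 0.469
```

```bash
python3 - <<'E'
from h import *
p,st=see("w9",(("handle0_center",19),))
R=Ro.from_rotvec(st["eef_rot"]).as_matrix();print(np.arctan2(R[1,0],R[0,0]))
r=ring(p,st,(150,100,400,330),35);print(r,(R.T@(np.array([*r[0],35])-st["position"])).round(1))
for d in nets.silhouettes("handle0_center",p): print(d["score"],d["rect"],rect(p,st,d["region"],27))
E
```

```text
[457.4 340.2 133.5] R [[-0.687, 0.727, 0.001], [0.727, 0.687, -0.001], [-0.001, -0.0, -1.0]] q [ 0.22  0.43 -1.1   1.75  0.41  1.22 -0.24]
2.327799740758897
((454.7, 342.3), (17.0, 17.0), np.float64(0.767)) [ 3.5 -0.5 98.5]
```

Request:
arm_command:
  increments:
    - [0.35, 0, 4, 0, 0, -0.01, 0.53]
    - [0.35, 0, 8, 0, 0, -0.01, 0.53]
    - [0.35, 0, 11.5, 0, 0, -0.01, 0.53]
    - [0.35, 0, 12.4, 0, 0, -0.01, 0.53]
    - [0.35, 0, 12.4, 0, 0, -0.01, 0.53]
    - [0.35, 0, 12.4, 0, 0, -0.01, 0.7]
    - [0.35, 0, 12.4, 0, 0, -0.01, 0.8]
    - [0.35, 0, 12.4, 0, 0, -0.01, 0.8]

```text
clock: 31.15
position: [455.1, 342.3, 9.3]
eef_rot: [1.228, 2.89, -0.001]
ft_force: [-0.5, 0.8, 6.2]
gripper_width: 0.317
```

Request:
arm_command:
  increments:
    - [0, 0, 0, 0, 0, 0, 0.8]
    - [0, 0, 0, 0, 0, 0, 0.8]
    - [0, 0, 0, 0, 0, 0, 0.8]

```text
clock: 31.45
position: [455.0, 342.3, 9.3]
eef_rot: [1.228, 2.89, -0.001]
ft_force: [-0.9, -0.9, 7.0]
gripper_width: 0.318
```

Request:
arm_command:
  increments:
    - [0, 0, -3, 0, 0, 0, 0.8]
    - [0, 0, -7, 0, 0, 0, 0.8]
    - [0, 0, -12, 0, 0, 0, 0.8]
    - [0, 0, -17, 0, 0, 0, 0.8]
    - [0, 0, -20, 0, 0, 0, 0.8]
    - [0, 0, -20, 0, 0, 0, 0.8]

```text
clock: 32.05
position: [455.9, 344.1, 212.7]
eef_rot: [1.226, 2.886, 0.006]
ft_force: [0.1, 0.9, -0.4]
gripper_width: 0.321
```

```bash
python3 - <<'E'
from h import *
st=sensors.state();R=Ro.from_rotvec(st["eef_rot"]).as_matrix();print(st["clock"],st["position"],np.arctan2(R[1,0],R[0,0]))
for P in((430,60,210),(430,-100,210),(440,-487,210)): print(go(st["position"],R,P,0.84-np.pi/2)[:2])
E
```

```text
32.05 [455.93292736 344.12342244 212.68633283] 2.3379890790561566
(array([-18.65, -21.59,   0.22]), array([ 7.000e-03, -1.000e-03,  1.498e+00]))
(array([-30.17, -32.7 ,   0.2 ]), array([ 7.000e-03, -1.000e-03,  1.498e+00]))
(array([-58.72, -58.84,   0.16]), array([ 7.000e-03, -1.000e-03,  1.498e+00]))
```

Request:
arm_command:
  increments:
    - [-3.2, -3.6, 0, 0, 0, 0.14, 0.8]
    - [-6.4, -7.3, 0, 0, 0, 0.28, 0.8]
    - [-9.6, -11, 0, 0, 0, 0.42, 0.8]
    - [-12.8, -14.7, 0, 0, 0, 0.56, 0.8]
    - [-15.8, -18.2, 0, 0, 0, 0.7, 0.8]
    - [-18.6, -21.6, 0, 0, 0, 0.84, 0.8]
    - [-21.5, -24.4, 0, 0, 0, 0.98, 0.8]
    - [-24.5, -27.2, 0, 0, 0, 1.12, 0.8]

```text
clock: 32.85
position: [427.4, -25.3, 208.1]
eef_rot: [2.58, 1.787, -0.007]
ft_force: [1.0, 0.2, -1.5]
gripper_width: 0.32
```

Request:
arm_command:
  increments:
    - [-4.1, 2.2, 0, 0, 0, 0.14, 0.8]
    - [-8.2, 4.3, 0, 0, 0, 0.28, 0.8]
    - [-12.3, 6.5, 0, 0, 0, 0.38, 0.8]
    - [-16.4, 8.6, 0, 0, 0, 0.38, 0.8]
    - [-20.5, 10.8, 0, 0, 0, 0.38, 0.8]
    - [-25, 11.9, 0, 0, 0, 0.38, 0.8]
    - [-29.5, 13, 0, 0, 0, 0.38, 0.8]
    - [-34, 14.1, 0, 0, 0, 0.38, 0.8]

```text
clock: 33.65
position: [442.4, -392.7, 208.6]
eef_rot: [2.869, 1.278, -0.006]
ft_force: [-0.0, 0.4, -0.6]
gripper_width: 0.316
```

```bash
python3 - <<'E'
from h import *
st=sensors.state();R=Ro.from_rotvec(st["eef_rot"]).as_matrix();print(st["clock"],st["position"],np.arctan2(R[1,0],R[0,0]))
print(go(st["position"],R,(435,-491,102),0.84-np.pi/2)[:2])
E
```

```text
33.65 [ 442.37310319 -392.6814589   208.59001102] 0.838156568794664
(array([-7.76,  6.03, 10.69]), array([-0.   ,  0.004, -0.002]))
```

Request:
arm_command:
  increments:
    - [-4, 3, 0, 0, 0, 0, 0.8]
    - [-7.8, 6, 2, 0, 0, 0, 0.8]
    - [-7.8, 6, 7, 0, 0, 0, 0.8]
    - [-7.8, 6, 10.6, 0, 0, 0, 0.8]
    - [-7.8, 6, 10.6, 0, 0, 0, 0.8]
    - [-7.8, 6, 10.6, 0, 0, 0, 0.8]
    - [-7.8, 6, 10.6, 0, 0, 0, 0.8]
    - [-7.8, 6, 10.6, 0, 0, 0, 0.8]

```text
clock: 34.45
position: [437.0, -490.5, 106.9]
eef_rot: [2.863, 1.276, -0.003]
ft_force: [0.8, -0.2, -1.0]
gripper_width: 0.317
```

```bash
python3 - <<'E'
from h import *
p,st=see("w10",(("stem0_seat",46),))
R=Ro.from_rotvec(st["eef_rot"]).as_matrix();print("toolx yaw",np.arctan2(R[1,0],R[0,0]))
for d in nets.pinpoint("stem0_seat",p):
    X=at_z(p,d["at"],46,st);u=tuple(int(x) for x in proj(p,(X[0],X[1],70),st));print(u);print(stem(p,st,u,24))
zr=st["position"][2]-6.3+32;r=ring(p,st,(200,230,360,350),zr);print("ring",r,"tool",(R.T@(np.array([*r[0],zr])-st["position"])).round(1))
E
```

```text
[ 437.  -490.5  106.9] R [[0.668, 0.744, 0.001], [0.744, -0.668, -0.007], [-0.004, 0.005, -1.0]] q [ 1.25  0.48 -0.59  1.57  0.28  1.18 -0.13]
toolx yaw 0.8386222090669969
ring ((438.8, -490.0), (16.6, 16.4), np.float64(-0.734)) tool [  1.4   1.2 -25.7]
```

View pics/w10.png

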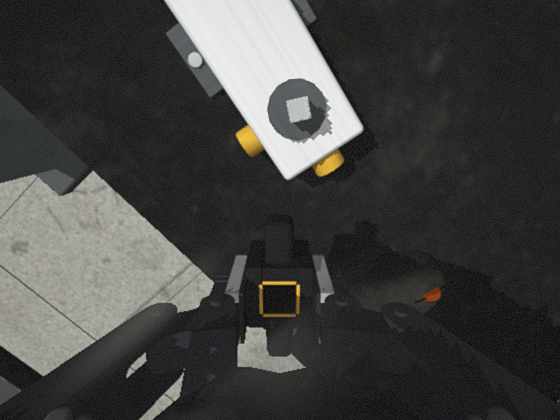

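Stem 1 is at (299,109), rotated slightly from the tool axes.

```bash
python3 - <<'E'
from h import *
p,st=wrist();R=Ro.from_rotvec(st["eef_rot"]).as_matrix();print(st["position"],np.arctan2(R[1,0],R[0,0]))
s=stem(p,st,(299,109),17);print(s)
zr=st["position"][2]-6.3+32;r=ring(p,st,(200,230,360,350),zr);print("ring",r)
d=np.array(s[0])-r[0];print("tool delta cm",R.T@[*d,0]/10)
E
```

```text
[ 436.13373022 -490.09387188  105.56268624] 0.8382850997283451
thr 136.0 px [288, 96, 25, 26, 469] [300.1 108.2]
((496.5, -441.4), (11.3, 11.1), np.float64(1.056))
ring ((438.0, -489.7), (16.6, 16.4), np.float64(-0.733))
tool delta cm [ 7.50314673  1.11955069 -0.02820162]
```

Request:
arm_command:
  increments:
    - [4, 0.6, 0, 0, 0, -0.1, 0.8]
    - [7.5, 1.12, 0, 0, 0, -0.22, 0.8]
    - [7.5, 1.12, 0, 0, 0, -0.22, 0.8]
    - [7.5, 1.12, 1, 0, 0, -0.22, 0.8]
    - [7.5, 1.12, 2.2, 0, 0, -0.22, 0.8]
    - [7.5, 1.12, 2.2, 0, 0, -0.22, 0.8]
    - [7.5, 1.12, 2.2, 0, 0, -0.22, 0.8]
    - [7.5, 1.12, 2.2, 0, 0, -0.22, 0.8]

```text
clock: 35.45
position: [493.5, -442.1, 81.6]
eef_rot: [2.712, 1.583, -0.005]
ft_force: [-0.4, 0.5, -1.0]
gripper_width: 0.319
```

```bash
python3 - <<'E'
from h import *
p,st=wrist();R=Ro.from_rotvec(st["eef_rot"]).as_matrix();print(st["position"],np.arctan2(R[1,0],R[0,0]))
zr=st["position"][2]-6.3+32;r=ring(p,st,(200,230,360,350),zr);print("ring",r)
d=np.array((496.5,-441.4))-r[0];print("tool delta cm",R.T@[*d,0]/10)
E
```

```text
[ 493.46244503 -442.13204609   81.61450798] 1.056639166330848
ring ((495.2, -441.7), (16.5, 16.4), np.float64(-0.512))
tool delta cm [ 0.09005475  0.09843797 -0.00032866]
```

Request:
arm_command:
  increments:
    - [0.09, 0.09, 0, 0, 0, 0, 0.8]
    - [0.09, 0.09, 0, 0, 0, 0, 0.8]
    - [0.09, 0.09, 0.6, 0, 0, 0, 0.8]
    - [0.09, 0.09, 1.1, 0, 0, 0, 0.8]
    - [0.09, 0.09, 1.5, 0, 0, 0, 0.8]
    - [0.09, 0.09, 1.5, 0, 0, 0, 0.8]

```text
clock: 36.1
position: [494.9, -440.9, 65.6]
eef_rot: [2.711, 1.585, -0.005]
ft_force: [-0.4, -0.4, -1.1]
gripper_width: 0.316
```

Request:
arm_command:
  increments:
    - [0, 0, 0.5, 0, 0, 0, 0.8]
    - [0, 0, 1, 0, 0, 0, 0.8]
    - [0, 0, 1.4, 0, 0, 0, 0.8]
    - [0, 0, 1.5, 0, 0, 0, 0.8]
    - [0, 0, 1.5, 0, 0, 0, 0.8]

```text
clock: 36.6
position: [495.0, -441.1, 52.3]
eef_rot: [2.711, 1.585, -0.006]
ft_force: [-2.5, 2.2, 5.4]
gripper_width: 0.315
```

Request:
arm_command:
  increments:
    - [0, 0, -0.1, 0, 0, 0.14, 0.8]
    - [0, 0, -0.1, 0, 0, 0.28, 0.8]
    - [0, 0, -0.1, 0, 0, 0.42, 0.8]
    - [0, 0, -0.1, 0, 0, 0.56, 0.8]
    - [0, 0, -0.1, 0, 0, 0.7, 0.8]
    - [0, 0, -0.1, 0, 0, 0.84, 0.8]
    - [0, 0, -0.1, 0, 0, 0.98, 0.8]
    - [0, 0, -0.1, 0, 0, 1.1, 0.8]

```text
clock: 37.4
position: [494.9, -441.2, 52.7]
eef_rot: [3.137, -0.074, -0.004]
ft_force: [-0.5, 0.5, 1.6]
gripper_width: 0.319
```

Request:
arm_command:
  increments:
    - [0, 0, 0, 0, 0, 0.12, 0.8]
    - [0, 0, 0, 0, 0, 0.24, 0.8]
    - [0, 0, 0, 0, 0, 0.32, 0.8]
    - [0, 0, 0, 0, 0, 0.38, 0.8]
    - [0, 0, 0, 0, 0, 0.38, 0.8]

```text
clock: 37.9
position: [495.0, -440.9, 52.7]
eef_rot: [3.069, -0.655, -0.003]
ft_force: [-1.7, -0.4, 2.2]
gripper_width: 0.319
```

```bash
python3 - <<'E'
from h import *
st=sensors.state();R=Ro.from_rotvec(st["eef_rot"]).as_matrix();print(st["position"],np.arctan2(R[1,0],R[0,0]),st["moment"],st["ft_force"],st["q"].round(2))
E
```

```text
[ 494.95017336 -440.89471237   52.7087297 ] -0.4208970265672513 [0.16527243 0.33220934 0.32105475] [-1.6807346  -0.37826985  2.20696489] [ 0.94  0.5  -0.34  1.6   0.19  1.07 -1.44]
```

Request:
arm_command:
  increments:
    - [0, 0, 0, 0, 0, 0.1, 0.8]
    - [0, 0, 0, 0, 0, 0.1, 0.8]
    - [0, 0, 0, 0, 0, 0.06, 0.8]

```text
clock: 38.2
position: [495.0, -440.8, 52.6]
eef_rot: [3.049, -0.743, -0.003]
ft_force: [-1.8, 0.6, 2.2]
gripper_width: 0.313
```

Request:
arm_command:
  increments:
    - [0, 0, 0, 0, 0, 0, 0.5]
    - [0, 0, 0, 0, 0, 0, 0.5]
    - [0, 0, 0, 0, 0, 0, 0.5]
    - [0, 0, -4, 0, 0, 0, 0.5]
    - [0, 0, -9, 0, 0, -0.1, 0.5]
    - [0, 0, -14, 0, 0, -0.24, 0.5]
    - [0, 0, -19, 0, 0, -0.36, 0.5]
    - [0, 0, -20, 0, 0, -0.48, 0.5]

```text
clock: 39.0
position: [498.2, -442.2, 260.7]
eef_rot: [3.13, 0.005, 0.012]
ft_force: [0.8, -0.8, 0.5]
gripper_width: 0.498
```

Request:
arm_command:
  increments:
    - [-2, -2, -2, 0, 0, -0.14, 0.5]
    - [-4, -4, -4, 0, 0, -0.28, 0.5]
    - [-7, -6, -5, 0, 0, -0.42, 0.5]
    - [-9.3, -9.2, -5, 0, 0, -0.56, 0.5]
    - [-9.3, -9.2, -5, 0, 0, -0.7, 0.5]
    - [-9.3, -9.2, -5, 0, 0, -0.84, 0.5]
    - [-9.3, -9.2, -5, 0, 0, -0.98, 0.5]
    - [-9.3, -9.2, -5, 0, 0, -1.12, 0.5]

```text
clock: 39.8
position: [402.7, -348.2, 302.7]
eef_rot: [2.656, 1.672, -0.005]
ft_force: [0.4, 0.5, -0.8]
gripper_width: 0.496
```

Request:
arm_command:
  increments:
    - [0, 0, 0, 0, 0, -0.14, 0.5]
    - [0, 0, 0, 0, 0, -0.28, 0.5]
    - [0, 0, 0, 0, 0, -0.4, 0.5]
    - [0, 0, 0, 0, 0, -0.4, 0.5]
    - [0, 0, 0, 0, 0, -0.4, 0.5]

```text
clock: 40.3
position: [402.7, -348.2, 302.5]
eef_rot: [2.281, 2.158, -0.005]
ft_force: [-1.6, -0.1, -0.5]
gripper_width: 0.501
```

```bash
python3 - <<'E'
from h import *
p,st=see("w11",(("handle0_center",62),("vial",0)))
for d in nets.silhouettes("handle0_center",p): print(d["score"],d["rect"],rect(p,st,d["region"],78))
s=get_image("side");print([(np.round(d["rect"]),round(d["score"],2)) for d in nets.look_for("lid0_grip",s)])
cv2.imwrite("pics/s11.png",s["img"][:,:,::-1])
E
```

```text
[ 402.7 -348.2  302.5] R [[0.056, 0.998, -0.002], [0.998, -0.056, -0.003], [-0.003, -0.001, -1.0]] q [ 1.18  0.07 -0.55  1.61  0.04  1.47  0.58]
handle0_center [374. 138.] 0.71 [ 514.9 -309.6   62. ]
vial [279. 293.] 0.85 [ 392.5 -544.8    0. ]
0.66 [346.4, 123.5, 404.6, 155.6] ((512.2, -312.5), (64.0, 26.7), np.float64(-0.344))
[(array([294., 220., 332., 240.]), 0.77)]
```

View pics/w11.png

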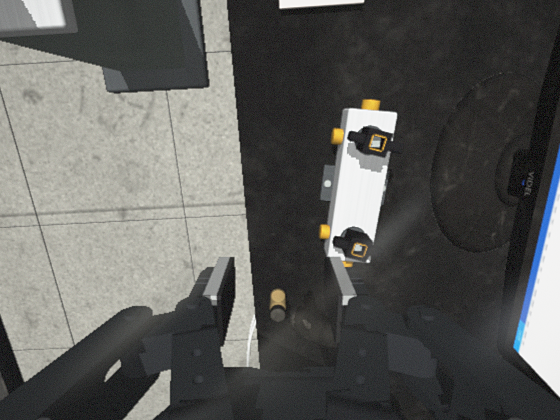

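Both handles sit on the stems, with stem tops showing in the bores at (377,143) and (358,248) and the wings parallel. The vial is untouched at (279,300). Now lid 0.

Request:
arm_command:
  increments:
    - [4, 0.8, 1, 0, 0, -0.14, 0.5]
    - [8, 1.6, 2, 0, 0, -0.28, 0.5]
    - [12, 2.4, 3, 0, 0, -0.42, 0.5]
    - [16, 3.2, 5, 0, 0, -0.56, 0.5]
    - [20, 4, 7, 0, 0, -0.7, 0.5]
    - [24.4, 4.8, 7.2, 0, 0, -0.84, 0.5]
    - [24.4, 4.8, 7.2, 0, 0, -0.98, 0.5]
    - [24.4, 4.8, 7.2, 0, 0, -1.12, 0.5]

```text
clock: 41.4
position: [463.7, -105.4, 229.6]
eef_rot: [-0.768, -3.045, 0.006]
ft_force: [-0.1, -1.3, -0.1]
gripper_width: 0.5
```

Request:
arm_command:
  increments:
    - [0, 0, 0, 0, 0, -0.14, 0.5]
    - [0, 0, 0, 0, 0, -0.28, 0.5]
    - [0, 0, 0, 0, 0, -0.42, 0.5]
    - [0, 0, 0, 0, 0, -0.51, 0.5]
    - [0, 0, 0, 0, 0, -0.51, 0.5]
    - [0, 0, 0, 0, 0, -0.51, 0.5]

```text
clock: 42.0
position: [463.4, -107.3, 229.6]
eef_rot: [0.006, -3.14, 0.005]
ft_force: [0.3, -0.3, 0.2]
gripper_width: 0.496
```

```bash
cat >> h.py <<'E'
def plates(p,st,z):
    """white lid plates: rectangles on plane z"""
    g=cv2.inRange(cv2.cvtColor(p["img"],cv2.COLOR_RGB2HSV),(0,0,150),(180,40,255));g[:78]=0
    g=cv2.morphologyEx(cv2.morphologyEx(g,cv2.MORPH_OPEN,np.ones((3,3))),cv2.MORPH_CLOSE,np.ones((9,9)))
    n,l,s,c=cv2.connectedComponentsWithStats(g)
    return [(s[k,:4].tolist(),rect(p,st,l==k,z)) for k in range(1,n) if s[k,4]>1500]
def openbox(p,st):
    for d in nets.silhouettes("box0_rim",p):
        if d["score"]>.5: print("box",d["rect"],rect(p,st,d["region"],45))
E
python3 - <<'E'
from h import *
p,st=see("w12",(("lid0_grip",22),("box0_rim",45)))
for x in plates(p,st,9): print(x)
for d in nets.silhouettes("lid0_grip",p): print(d["score"],d["rect"],rect(p,st,d["region"],9))
E
```

```text
[ 463.4 -107.3  229.6] R [[-1.0, -0.004, -0.002], [-0.004, 1.0, -0.003], [0.002, -0.003, -1.0]] q [ 0.96 -0.03 -0.76  1.84 -0.02  1.32  1.77]
lid0_grip [280. 185.] 0.77 [ 465.4 -107.4   22. ]
box0_rim [404. 181.] 0.89 [455.9  20.1  45. ]
([526, 101, 34, 86], ((425.2, 181.6), (97.3, 36.1), np.float64(0.249)))
([235, 135, 91, 87], ((462.5, -107.2), (100.4, 99.3), np.float64(-1.564)))
([0, 179, 140, 80], ((509.5, -357.9), (165.9, 88.6), np.float64(1.429)))
0.65 [234.1, 133.5, 325.7, 224.6] ((462.8, -106.8), (101.4, 99.9), np.float64(1.564))
```

View pics/w12.png

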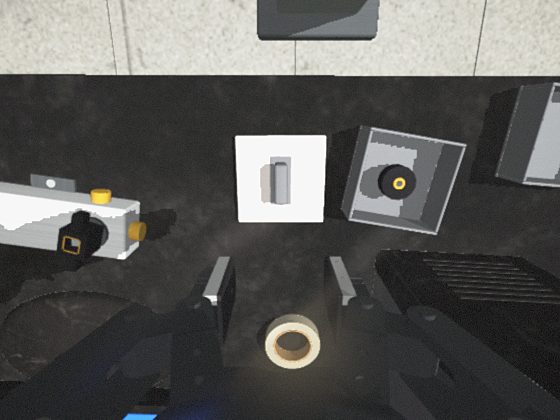

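Lid 0 is undisturbed at (281,180), with tape at (293,342). Box 0's rim corners are about (371,127), (466,145), (438,235), (343,217).

Request:
arm_command:
  increments:
    - [0, 0, 5, 0, 0, 0, 0.5]
    - [0, 0, 10, 0, 0, 0, 0.5]
    - [0, 0, 15, 0, 0, 0, 0.5]
    - [0, 0, 20, 0, 0, 0, 0.5]
    - [0, 0, 21.3, 0, 0, 0, 0.5]
    - [0, 0, 21.3, 0, 0, 0, 0.8]
    - [0, 0, 21.3, 0, 0, 0, 1]
    - [0, 0, 21.3, 0, 0, 0, 1]

```text
clock: 43.0
position: [465.2, -108.6, 19.1]
eef_rot: [-0.009, 3.139, -0.008]
ft_force: [0.6, 0.5, -0.4]
gripper_width: 0.15
```

Request:
arm_command:
  increments:
    - [0, 0, 0, 0, 0, 0, 1]
    - [0, 0, 0, 0, 0, 0, 1]
    - [0, 0, 0, 0, 0, 0, 1]
    - [0, 0, -4, 0, 0, 0, 1]
    - [0, 0, -9, 0, 0, 0, 1]
    - [0, 0, -14, 0, 0, 0, 1]
    - [0, 0, -14, 0, 0, 0, 1]
    - [0, 0, -14, 0, 0, 0, 1]

```text
clock: 43.8
position: [464.0, -108.0, 158.1]
eef_rot: [-0.01, 3.141, -0.009]
ft_force: [-1.0, 0.1, -1.2]
gripper_width: 0.149
```

```bash
python3 - <<'E'
from h import *
st0={"position":np.array([463.4,-107.3,229.6]),"eef_rot":Ro.from_matrix(np.array([[-1.0,-0.004,-0.002],[-0.004,1.0,-0.003],[0.002,-0.003,-1.0]])).as_rotvec()}
p=get_image("wrist")
w=np.array([at_z(p,u,45,st0)[:2] for u in((371,127),(466,145),(438,235),(343,217))],np.float32);print(w.round(),cv2.minAreaRect(w))
st=sensors.state();R=Ro.from_rotvec(st["eef_rot"]).as_matrix();print(st["position"],np.arctan2(R[1,0],R[0,0]),st["gripper_width"])
E
```

```text
[[402. -19.]
 [419.  77.]
 [515.  63.]
 [495. -40.]] ((457.54095458984375, 20.352359771728516), (105.4637451171875, 96.40962982177734), 79.23612213134766)
[ 462.79281999 -107.75046505  156.46405354] -3.1354732478097187 0.1492330316954353
```

Request:
arm_command:
  increments:
    - [0.2, 4.5, 0, 0, 0, 0.06, 1]
    - [0.2, 9, 0, 0, 0, 0.12, 1]
    - [0.2, 13, 0, 0, 0, 0.178, 1]
    - [0.2, 13, 0, 0, 0, 0.178, 1]
    - [0.2, 13, 3, 0, 0, 0.178, 1]
    - [0.2, 13, 6, 0, 0, 0.178, 1]
    - [0.2, 13, 7.8, 0, 0, 0.178, 1]
    - [0.2, 13, 7.8, 0, 0, 0.178, 1]

```text
clock: 44.65
position: [456.4, 22.1, 74.3]
eef_rot: [-0.267, -3.12, 0.003]
ft_force: [-0.1, 0.7, -2.1]
gripper_width: 0.146
```

Request:
arm_command:
  increments:
    - [0, 0, 0.5, 0, 0, 0, 1]
    - [0, 0, 1, 0, 0, 0, 1]
    - [0, 0, 1.5, 0, 0, 0, 1]
    - [0, 0, 2, 0, 0, 0, 1]
    - [0, 0, 2, 0, 0, 0, 1]

```text
clock: 45.15
position: [460.8, 22.1, 58.7]
eef_rot: [-0.269, -3.129, 0.006]
ft_force: [-0.8, 0.3, 4.4]
gripper_width: 0.148
```

Request:
arm_command:
  increments:
    - [0, 0, 0, 0, 0, 0, 0.5]
    - [0, 0, 0, 0, 0, 0, 0.5]
    - [0, 0, 0, 0, 0, 0, 0.5]
    - [0, 0, -3, 0, 0, 0, 0.5]
    - [0, 0, -8, 0, 0, 0, 0.5]
    - [0, 0, -13, 0, 0, 0, 0.5]
    - [0, 0, -17, 0, 0, 0, 0.5]
    - [0, 0, -17, 0, 0, 0, 0.5]

```text
clock: 45.95
position: [464.1, 22.9, 233.7]
eef_rot: [0.269, 3.121, -0.008]
ft_force: [-0.2, -0.2, -0.5]
gripper_width: 0.5
```

```bash
python3 - <<'E'
from h import *
p,st=see("w13",())
for x in plates(p,st,49): print(x)
R=Ro.from_rotvec(st["eef_rot"]).as_matrix()
for P in((430,200,230),(430,330,230),(440,430,230)):print(go(st["position"],R,P,np.pi/2)[:2])
E
```

```text
[464.1  22.9 233.7] R [[-0.985, 0.171, 0.008], [0.171, 0.985, -0.006], [-0.009, -0.005, -1.0]] q [ 0.88 -0.09 -0.93  1.86 -0.06  1.32  1.37]
([0, 78, 225, 44], ((341.0, -123.5), (224.2, 37.0), np.float64(1.532)))
([229, 131, 101, 96], ((459.0, 22.0), (100.1, 99.2), np.float64(1.401)))
([508, 191, 52, 83], ((562.3, 283.4), (90.6, 55.3), np.float64(0.037)))
(array([ 6.39, 16.87,  0.24]), array([-0.005,  0.009, -0.172]))
(array([ 8.61, 29.68,  0.16]), array([-0.005,  0.009, -0.172]))
(array([ 9.33, 39.7 ,  0.11]), array([-0.005,  0.009, -0.172]))
```

View pics/w13.png

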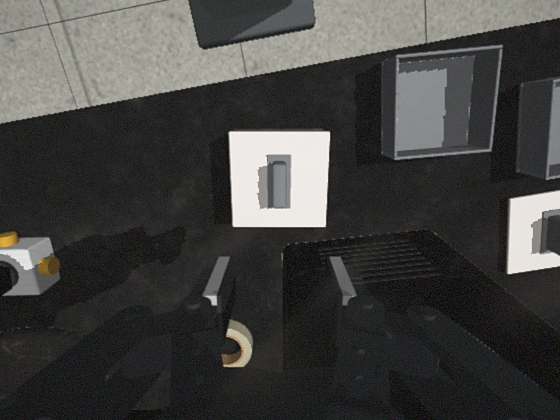

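Box 0's lid is seated square at (279,180). The second lid shows at (530,235), so I'll check whether it was knocked.

Request:
arm_command:
  increments:
    - [3, 4, 0, 0, 0, -0.1, 0.5]
    - [5, 9, 0, 0, 0, -0.172, 0.5]
    - [6.4, 14, 0, 0, 0, -0.172, 0.5]
    - [7.2, 19, 0, 0, 0, -0.172, 0.5]
    - [8, 24, 0, 0, 0, -0.172, 0.5]
    - [8.6, 29, 0, 0, 0, -0.172, 0.5]
    - [9, 34, 0, 0, 0, -0.172, 0.5]
    - [9.3, 37, 0, 0, 0, -0.172, 0.5]

```text
clock: 46.8
position: [432.2, 403.9, 224.2]
eef_rot: [-0.001, -3.136, 0.008]
ft_force: [-0.1, -0.0, 1.6]
gripper_width: 0.504
```

Request:
arm_command:
  increments:
    - [0, 0, 0, 0, 0, 0, 0.5]
    - [0, 0, 0, 0, 0, 0, 0.5]
    - [0, 0, 0, 0, 0, 0, 0.5]

```text
clock: 47.1
position: [432.2, 402.0, 225.8]
eef_rot: [-0.0, -3.139, 0.008]
ft_force: [0.3, -0.5, -0.7]
gripper_width: 0.498
```

```bash
python3 - <<'E'
from h import *
p,st=see("w14",(("lid0_grip",22),("box0_rim",45)))
for x in plates(p,st,9): print(x)
openbox(p,st)
E
```

```text
[432.2 402.  225.8] R [[-1.0, 0.0, -0.003], [0.0, 1.0, -0.005], [0.003, -0.005, -1.0]] q [ 0.13  0.44 -1.19  1.58  0.41  1.41  0.47]
([0, 78, 498, 28], ((337.0, 364.9), (521.5, 26.6), np.float64(-1.57)))
([54, 129, 71, 76], ((417.5, 188.9), (80.3, 74.0), np.float64(-0.081)))
([303, 155, 91, 85], ((452.0, 477.6), (100.4, 99.2), np.float64(-1.567)))
([175, 165, 95, 73], ((456.7, 336.3), (105.8, 85.8), np.float64(-1.569)))
([398, 178, 148, 52], ((453.5, 622.0), (169.4, 55.9), np.float64(-1.474)))
([227, 263, 40, 70], ((582.9, 358.5), (99.7, 51.0), np.float64(-0.01)))
([373, 272, 179, 29], ((571.4, 628.0), (218.8, 27.4), np.float64(-1.424)))
box [0.0, 195.2, 4.6, 248.2] ((471.1, 106.6), (56.5, 4.2), np.float64(-0.243))
```

View pics/w14.png

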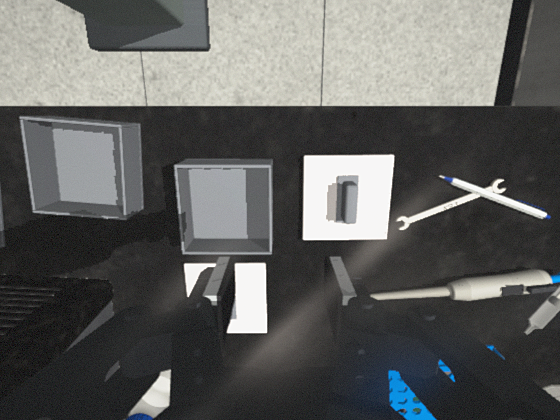

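Lid 1 is in place at (348,198). Lid 2 was knocked to roughly (583,334). I'll put lid 1 on box 2.

Request:
arm_command:
  increments:
    - [-2.1, 4, 2, 0, 0, 0, 0.5]
    - [-2.2, 7.7, 5, 0, 0, 0, 0.5]
    - [-2.2, 7.7, 10, 0, 0, 0, 0.5]
    - [-2.2, 7.7, 15, 0, 0, 0, 0.5]
    - [-2.2, 7.7, 20, 0, 0, 0, 0.5]
    - [-2.2, 7.7, 20.8, 0, 0, 0, 0.5]
    - [-2.2, 7.7, 20.8, 0, 0, 0, 0.8]
    - [-2.2, 7.7, 20.8, 0, 0, 0, 1]

```text
clock: 48.1
position: [455.2, 480.6, 21.9]
eef_rot: [0.001, 3.141, 0.0]
ft_force: [0.0, -0.4, 0.2]
gripper_width: 0.168
```

Request:
arm_command:
  increments:
    - [0, 0, 0, 0, 0, 0, 1]
    - [0, 0, 0, 0, 0, 0, 1]
    - [0, 0, 0, 0, 0, 0, 1]
    - [0, 0, -4, 0, 0, 0, 1]
    - [0, 0, -9, 0, 0, 0, 1]
    - [0, 0, -14, 0, 0, 0, 1]
    - [0, 0, -14, 0, 0, 0, 1]
    - [0, 0, -14, 0, 0, 0, 1]

```text
clock: 48.9
position: [454.4, 480.9, 161.3]
eef_rot: [-0.001, 3.14, -0.001]
ft_force: [0.7, -0.7, -2.1]
gripper_width: 0.149
```

```bash
python3 - <<'E'
from h import *
st0={"position":np.array([432.2,402,225.8]),"eef_rot":Ro.from_matrix(np.array([[-1.0,0,-0.003],[0,1.0,-0.005],[0.003,-0.005,-1.0]])).as_rotvec()}
p=get_image("wrist")
for C in(((175,165),(273,160),(272,253),(181,254)),((20,117),(142,124),(130,218),(31,213))):
    w=np.array([at_z(p,u,45,st0)[:2] for u in C],np.float32);print(w.round().tolist(),w.mean(0),cv2.minAreaRect(w))
st=sensors.state();R=Ro.from_rotvec(st["eef_rot"]).as_matrix();print(st["position"],np.arctan2(R[1,0],R[0,0]),st["gripper_width"])
E
```

```text
[[408.0, 296.0], [403.0, 394.0], [504.0, 393.0], [506.0, 294.0]] [455.30362 344.3082 ] ((454.3927307128906, 344.1069641113281), (99.07058715820312, 103.7031478881836), 89.14842987060547)
[[362.0, 151.0], [369.0, 268.0], [464.0, 244.0], [459.0, 140.0]] [413.77582 200.47754] ((414.0628967285156, 203.8729705810547), (122.64086151123047, 97.23838806152344), 86.90333557128906)
[453.98658203 479.77451417 159.2158557 ] -3.1410907196167215 0.14515830795246956
```

Request:
arm_command:
  increments:
    - [-0.4, -4.5, 0, 0, 0, 0, 1]
    - [-0.4, -9, 0, 0, 0, 0, 1]
    - [-0.4, -13.4, 0, 0, 0, 0, 1]
    - [-0.4, -13.4, 0, 0, 0, 0, 1]
    - [-0.4, -13.4, 3, 0, 0, 0, 1]
    - [-0.4, -13.4, 6, 0, 0, 0, 1]
    - [-0.4, -13.4, 8, 0, 0, 0, 1]
    - [-0.4, -13.4, 8, 0, 0, 0, 1]

```text
clock: 49.75
position: [455.4, 343.5, 75.1]
eef_rot: [0.001, -3.133, 0.011]
ft_force: [-0.7, -0.2, -1.1]
gripper_width: 0.146
```

Request:
arm_command:
  increments:
    - [0, 0, 0.5, 0, 0, 0, 1]
    - [0, 0, 1, 0, 0, 0, 1]
    - [0, 0, 1.5, 0, 0, 0, 1]
    - [0, 0, 2.1, 0, 0, 0, 1]
    - [0, 0, 2.1, 0, 0, 0, 1]

```text
clock: 50.25
position: [458.3, 346.2, 62.0]
eef_rot: [-0.001, 3.141, -0.008]
ft_force: [-6.3, -7.6, 23.8]
gripper_width: 0.146
```

Request:
arm_command:
  increments:
    - [0, 0, -0.2, 0, 0, 0, 1]
    - [0, 0, -0.2, 0, 0, 0, 0.5]
    - [0, 0, -0.2, 0, 0, 0, 0.5]
    - [0, 0, -0.2, 0, 0, 0, 0.5]
    - [0, 0, -4, 0, 0, 0, 0.5]
    - [0, 0, -9, 0, 0, 0, 0.5]
    - [0, 0, -14, 0, 0, 0, 0.5]
    - [0, 0, -17, 0, 0, 0, 0.5]

```text
clock: 51.05
position: [458.6, 347.4, 231.7]
eef_rot: [-0.001, 3.14, -0.001]
ft_force: [-0.6, 0.5, -0.3]
gripper_width: 0.502
```

Request:
arm_command:
  increments:
    - [0, 0, 0, 0, 0, 0, 0.5]
    - [0, 0, 0, 0, 0, 0, 0.5]

```text
clock: 51.25
position: [458.3, 346.1, 228.2]
eef_rot: [0.0, -3.141, 0.005]
ft_force: [-0.2, 0.2, -0.6]
gripper_width: 0.5
```

```bash
python3 - <<'E'
from h import *
p,st=see("w15",(("lid0_grip",62),))
for x in plates(p,st,49): print("z49",x)
for x in plates(p,st,9): print("z9",x)
c=cv2.resize(p["img"][110:330,180:420,::-1],None,fx=2.5,fy=2.5);cv2.imwrite("pics/w15c.png",c)
E
```

```text
[458.3 346.1 228.2] R [[-1.0, -0.0, -0.001], [-0.0, 1.0, -0.003], [0.001, -0.003, -1.0]] q [ 0.29  0.4  -1.23  1.62  0.38  1.4   0.59]
z49 ([229, 136, 103, 97], ((455.9, 345.8), (99.9, 99.3), np.float64(-1.569)))
z49 ([229, 242, 82, 73], ((561.5, 335.1), (89.0, 88.5), np.float64(0.004)))
z9 ([229, 136, 103, 97], ((464.7, 345.7), (112.3, 111.7), np.float64(-1.569)))
z9 ([229, 242, 82, 73], ((583.3, 333.7), (100.0, 99.5), np.float64(0.004)))
```

Picture limit reached, so I go on by the numbers. Lid 1 lies on box 2 at (455.9,345.8) with yaw 0.002 and the right plate size for z 49. Lid 2 is at (583.3,333.7). I'll move in carefully, since it's nearer the tower now.

Request:
arm_command:
  increments:
    - [-4, 0, 0, 0, 0, 0, 0.5]
    - [-8, 0, 0, 0, 0, 0, 0.5]
    - [-11, -0.6, 0, 0, 0, 0, 0.5]
    - [-12.7, -1.2, 0, 0, 0, 0, 0.5]
    - [-12.7, -1.2, 0, 0, 0, 0, 0.5]
    - [-12.7, -1.2, 0, 0, 0, 0, 0.5]
    - [-12.7, -1.2, 0, 0, 0, 0, 0.5]

```text
clock: 52.05
position: [583.2, 335.3, 227.6]
eef_rot: [0.005, -3.139, 0.005]
ft_force: [-0.7, 0.5, 0.0]
gripper_width: 0.497
```

```bash
python3 - <<'E'
from h import *
p,st=see("w16",(("lid0_grip",22),("bottle",0)))
for x in plates(p,st,9): print("z9",x)
print(st["effort"].round(1))
E
```

```text
[583.2 335.3 227.6] R [[-1.0, -0.003, -0.003], [-0.003, 1.0, -0.003], [0.003, -0.003, -1.0]] q [ 0.16  0.6  -1.1   1.36  0.53  1.49  0.67]
bottle [210. 273.] 0.76 [703.7 247.3   0. ]
z9 ([239, 78, 108, 32], ((489.8, 347.0), (112.2, 30.7), np.float64(-1.567)))
z9 ([234, 137, 91, 87], ((583.8, 333.5), (99.7, 99.1), np.float64(-1.565)))
[  0.6 -47.6 -14.9 -27.7   0.1   0.   -0. ]
```

Request:
arm_command:
  increments:
    - [0, 0, 4, 0, 0, 0, 0.5]
    - [0, 0, 8, 0, 0, 0, 0.5]
    - [0, 0, 12, 0, 0, 0, 0.5]
    - [0, 0, 12, 0, 0, 0, 0.5]

```text
clock: 52.6
position: [581.8, 331.0, 102.4]
eef_rot: [0.002, -3.132, 0.014]
ft_force: [-0.3, -0.6, -1.2]
gripper_width: 0.501
```

```bash
python3 - <<'E'
from h import *
st=sensors.state();print(st["position"],st["eef_rot"],st["effort"].round(1),st["q"].round(2))
E
```

```text
[581.81347822 331.01515759 102.41307648] [ 2.01809603e-03 -3.13190135e+00  1.39481454e-02] [ -1.3 -51.9 -18.4 -26.    0.1  -0.6  -0.1] [ 0.15  0.69 -1.03  1.51  0.6   1.3   0.62]
```

Request:
arm_command:
  increments:
    - [0, 0, 4, 0, 0, 0, 0.5]
    - [0, 0, 8, 0, 0, 0, 0.5]
    - [0, 0, 8.9, 0, 0, 0, 0.5]
    - [0, 0, 8.9, 0, 0, 0, 0.5]
    - [0, 0, 8.9, 0, 0, 0, 0.8]
    - [0, 0, 8.9, 0, 0, 0, 1]
    - [0, 0, 8.9, 0, 0, 0, 1]
    - [0, 0, 8.9, 0, 0, 0, 1]

```text
clock: 53.4
position: [586.2, 334.9, 22.2]
eef_rot: [-0.001, 3.14, -0.001]
ft_force: [-0.2, 0.7, 6.5]
gripper_width: 0.146
```

Request:
arm_command:
  increments:
    - [0, 0, 0, 0, 0, 0, 1]
    - [0, 0, -4, 0, 0, 0, 1]
    - [0, 0, -9, 0, 0, 0, 1]
    - [0, 0, -14, 0, 0, 0, 1]
    - [0, 0, -17, 0, 0, 0, 1]
    - [0, 0, -17, 0, 0, 0, 1]

```text
clock: 54.0
position: [586.8, 336.7, 196.0]
eef_rot: [-0.001, 3.135, 0.003]
ft_force: [-0.3, 1.0, -1.2]
gripper_width: 0.145
```

```bash
python3 - <<'E'
from h import *
st=sensors.state();R=Ro.from_rotvec(st["eef_rot"]).as_matrix();print(st["position"],st["gripper_width"],st["effort"].round(1))
for P in((460,300,187),(415,197.5,187)): print(go(st["position"],R,P,np.pi/2-.075)[:2])
E
```

```text
[586.80043852 336.65375812 196.0144522 ] 0.14450480087700837 [  1.  -49.  -15.7 -27.8   0.    0.4   0.1]
(array([12.69, -3.66,  0.81]), array([0.002, 0.007, 0.076]))
(array([ 17.19, -13.91,   0.75]), array([0.002, 0.007, 0.076]))
```

Request:
arm_command:
  increments:
    - [4.5, -1.3, 0, 0, 0, 0, 1]
    - [9, -2.6, 0, 0, 0, 0, 1]
    - [12.7, -3.7, 0, 0, 0, 0, 1]
    - [14.3, -7.3, 0, 0, 0, 0.04, 1]
    - [15.8, -10.7, 0, 0, 0, 0.075, 1]
    - [17.1, -13.9, 0, 0, 0, 0.075, 1]
    - [17.1, -13.9, 0, 0, 0, 0.075, 1]
    - [17.1, -13.9, 0, 0, 0, 0.075, 1]

```text
clock: 54.8
position: [414.5, 193.0, 189.7]
eef_rot: [0.124, 3.138, -0.013]
ft_force: [0.4, 0.4, -0.9]
gripper_width: 0.149
```

Request:
arm_command:
  increments:
    - [0, 0, 5, 0, 0, 0, 1]
    - [0, 0, 8, 0, 0, 0, 1]
    - [0, 0, 8, 0, 0, 0, 1]
    - [0, 0, 8, 0, 0, 0, 1]

```text
clock: 55.2
position: [413.2, 197.7, 109.8]
eef_rot: [-0.11, -3.134, -0.003]
ft_force: [1.2, 0.8, -0.6]
gripper_width: 0.15
```

```bash
python3 - <<'E'
from h import *
st0={"position":np.array([419.2,213,207.4]),"eef_rot":Ro.from_matrix(np.array([[-1.0,-0.005,0.002],[-0.005,1.0,-0.002],[-0.002,-0.002,-1.0]])).as_rotvec()}
p=get_image("wrist")
for C in(((213,129),(319,138),(308,237),(210,230)),((356,174),(468,182),(453,272),(360,271))):
    w=np.array([at_z(p,u,45,st0)[:2] for u in C],np.float32);print(w.round().tolist(),w.mean(0),cv2.minAreaRect(w))
st=sensors.state();R=Ro.from_rotvec(st["eef_rot"]).as_matrix();print(st["position"],np.arctan2(R[1,0],R[0,0]))
print(go(st["position"],R,(415.3,197,62),np.pi/2-.072)[:2])
E
```

```text
[[361.0, 151.0], [368.0, 249.0], [466.0, 242.0], [459.0, 143.0]] [413.4937  196.17844] ((413.40814208984375, 195.87278747558594), (98.75633239746094, 98.69170379638672), 85.92488098144531)
[[401.0, 285.0], [408.0, 393.0], [504.0, 394.0], [503.0, 297.0]] [454.3017 342.3095] ((452.6549987792969, 339.643310546875), (109.34939575195312, 102.04025268554688), 89.76051330566406)
[414.23447545 197.4511716  110.75591506] 3.0701470188690716
(array([-0.12, -0.04,  4.88]), array([ 0.001, -0.003,  0.001]))
```

Request:
arm_command:
  increments:
    - [-0.1, 0, 1.5, 0, 0, 0, 1]
    - [-0.1, 0, 3, 0, 0, 0, 1]
    - [-0.1, 0, 3.8, 0, 0, 0, 1]
    - [-0.1, 0, 4.4, 0, 0, 0, 1]
    - [-0.1, 0, 4.9, 0, 0, 0, 1]
    - [-0.1, 0, 5, 0, 0, 0, 1]
    - [-0.1, 0, 5, 0, 0, 0, 1]

```text
clock: 55.95
position: [415.7, 195.0, 62.1]
eef_rot: [-0.117, -3.138, 0.008]
ft_force: [-7.8, -4.3, 17.8]
gripper_width: 0.145
```

Request:
arm_command:
  increments:
    - [0, 0, -0.1, 0, 0, 0, 1]
    - [0, 0, -0.1, 0, 0, 0, 0.5]
    - [0, 0, -0.1, 0, 0, 0, 0.5]
    - [0, 0, -0.1, 0, 0, 0, 0.5]
    - [0, 0, -4, 0, 0, 0, 0.5]
    - [0, 0, -9, 0, 0, 0, 0.5]
    - [0, 0, -14, 0, 0, 0, 0.5]
    - [0, 0, -17, 0, 0, 0, 0.5]

```text
clock: 56.75
position: [416.6, 195.7, 233.1]
eef_rot: [0.118, 3.134, -0.011]
ft_force: [1.2, -0.1, -1.2]
gripper_width: 0.502
```

Request:
arm_command:
  increments:
    - [0, 0, 0, 0, 0, 0, 0.5]
    - [0, 0, 0, 0, 0, 0, 0.5]
    - [0, 0, 0, 0, 0, 0, 0.5]

```text
clock: 57.05
position: [414.2, 194.8, 228.4]
eef_rot: [-0.116, -3.135, 0.005]
ft_force: [-0.1, -0.5, -0.7]
gripper_width: 0.502
```

```bash
python3 - <<'E'
from h import *
p,st=see("w17",())
for z in(49,53):
  for x in plates(p,st,z): print(z,x)
s=get_image("side")
for t in("lid0_grip","bottle","vial","box0_rim","handle0_center"): print(t,[(np.round(d["at"]).tolist(),round(d["score"],2)) for d in nets.pinpoint(t,s)])
for X in((459,22,62),(413.4,196,62),(456,345.5,62)): print(proj(s,X).round())
m=cv2.inRange(cv2.cvtColor(s["img"],cv2.COLOR_RGB2HSV),(0,0,170),(180,50,255));m[:,:285]=0;m[:,365:]=0;m[:200]=0
n,l,a,c=cv2.connectedComponentsWithStats(m);print([(r.tolist(),np.round(k).tolist()) for r,k in zip(a[1:],c[1:]) if r[4]>200])
E
```

```text
[414.2 194.8 228.4] R [[-0.997, 0.074, -0.004], [0.074, 0.997, -0.003], [0.004, -0.003, -1.0]] q [ 0.92 -0.18 -1.27  1.87 -0.17  1.33  1.19]
49 ([0, 78, 555, 65], ((327.7, 190.2), (530.2, 57.8), np.float64(1.539)))
49 ([230, 138, 102, 97], ((413.4, 194.9), (99.7, 99.6), np.float64(-0.071)))
49 ([379, 167, 101, 97], ((455.3, 345.4), (99.7, 99.4), np.float64(0.005)))
49 ([73, 192, 98, 48], ((431.4, 27.7), (100.2, 43.9), np.float64(1.395)))
53 ([0, 78, 555, 65], ((327.9, 190.3), (523.6, 57.1), np.float64(1.539)))
53 ([230, 138, 102, 97], ((412.5, 194.9), (98.4, 98.3), np.float64(-0.071)))
53 ([379, 167, 101, 97], ((453.9, 343.6), (98.4, 98.2), np.float64(0.005)))
53 ([73, 192, 98, 48], ((430.3, 29.9), (99.0, 43.4), np.float64(1.395)))
lid0_grip [([318.0, 243.0], 0.91)]
bottle [([214.0, 320.0], 0.63), ([338.0, 292.0], 0.25)]
vial [([304.0, 163.0], 0.21)]
box0_rim [([316.0, 250.0], 0.6)]
handle0_center [([296.0, 182.0], 0.52)]
[317. 243.]
[339. 291.]
[323. 343.]
[([316, 200, 49, 115, 2089], [347.0, 275.0]), ([320, 237, 18, 27, 329], [329.0, 250.0]), ([297, 328, 53, 45, 1892], [323.0, 351.0])]
```

```bash
python3 -c "
from station import robot;print(robot.close_job())"
```

```text
the job is handed in; nothing more can be done
None
```

I've handed the job in: both square-bore handles are fitted and turned to their stops, and all three boxes have a lid back on. It took about 57 s of the 210 s.

**What I did**
- I took all three lids off first and laid them on the worktop. Box 0 held the round knob, which I left there; boxes 1 and 2 each held a square-bore handle.
- The handle from box 1 went on stem 0 and the one from box 2 on stem 1. I turned each clockwise to its stop.
- One lid was knocked about 4 cm while it lay on the worktop. I found it again and used it on box 1.

**What the last checks showed**
- **Handles:** both seated under light contact force. The turning moment rose to 0.46 and at least 0.32 N m, against 0.05 N m of friction. A picture showed stem tops in both bores and parallel wings. The stem angle itself can't be read directly.
- **Lids:** all three are level at rim height, within about 1 mm and 0.01 rad of the measured box positions. The lids on boxes 1 and 2 were pressed down at 18 and 24 N.
- **Bystanders:** the bottle and vial were found where they had been. The tape roll was only seen in passing and not measured again.

**Gaps in the checks**
- The viewer's 16-picture limit was reached before the end, so the last two lids were checked by numbers only.
- The last side-view search gave only a weak hit for the vial (score 0.21). I relied on the earlier wrist-camera finds, which agreed to about 2 mm.

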